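# Beaker upside down on the sliding drying peg

## Robot

A 6-joint arm with a two-finger parallel gripper is mounted at the origin on the work surface. World frame = base frame: x ahead of the robot, y to its left, z up, the work surface at z = 0. Lengths are in m, angles in rad, forces in N, time in s.
With the tool pointing down it reaches from about 0.35 to 0.85 m from the base axis. Payload 8.1 kg.
Tool frame: the origin (TCP) lies at the very end of the fingers, on their centre line; the grasp point (between the pads) lies 19 mm behind it (bot.tcp_to_grasp is the distance from the TCP to the grasp point, in m); z points along the fingers, y is the line along which they close (so a half turn about z gives the same grasp; the last joint's range is limited). The gripper opens to 85 mm and grips with 20 to 120 N. Pads are 22 mm wide; open, the fingers measure 114 mm over their backs; the gripper's body (76 mm by 85 mm) begins 54 mm behind the grasp point. The pads swing forward as they close: fully open they stand 13 mm farther back than shut.
Start: joints at [-1.336, 0.13, 1.488, -0, 1.523, -0.085], TCP at [0.189, -0.57, 0.231] pointing down, gripper open.
Joint ranges: [-2.96, 2.96], [-0.89, 2.26], [0.02, 2.5], [-1.34, 4.48], [0, 2.73], [-2.66, 2.66]. Speed limits (rad/s): [2.39, 2.39, 2.79, 3.14, 3.14, 3.14].

## Interface

Orientations are given as a rotation vector (axis times angle).
In Python, from workcell import bot, imaging gives the robot as it stands.
- The arm moves only by the tool step_arm, never from a script. Its argument "plan" is a list of rows, each a list of 2 entries, a list of its own where there are three numbers: the shift along the tool's x, y, z in cm, then the turn about the tool's z in rad. A call has 1 to 10 rows; each row shifts and turns the commanded pose from where the row before left it, along the tool's axes as they then stand; what a row does not reach is not made up. A row lasts 1/10 s, in which the tool goes at most 50 mm and 8.59 degrees, less where a joint would pass 70% of its speed; a pose out of reach is approached as far as the arm can. A call with a gripper value outside its range is refused whole. "grip" is the finger opening in cm, from 0 to 8.54, set as the call begins (left out, the last holds). The fingers move at their own pace and stop on an object; "squeeze" is the grip in N (left out, the last holds). Time passes only in rows, so rows that do not move let the fingers close. It gives the time, the measured TCP pose, the force, the opening and the grip force at its end, in the units of the state.
- bot.get_obs(): the state, without advancing time (a new reading comes with each control period).
- imaging.capture(name): name is "scene" or "top"; returns the picture (420x560x3 uint8, blue, green, red); there is no depth.
- imaging.camera_model(name): a dict with "vfov" (degrees; the focal length in pixels is half the picture's height over the tangent of half this angle, whatever the lens; pixels are square), "cx", "cy" (the principal point, pixels), "origin" and "orientation" of the camera in the world. Camera axes: x right, y down, z forward; pixel columns grow to the right and rows downward; lengths in m; the calibration is good to about 2 mm. A picture is of the moment at which its call begins. camera_model takes no time and is no camera call.
- bot.sign_off(): hands the job in; it is judged then, once.
Trained networks look in the newest picture that a camera, given by its name, has taken for a name from the list of things; names that differ only in an ending like _2 or _b are one class to them, and where a whole thing is asked for, a point or a joint stands for the part that bears it (a point fixed in the world has none). Each returns a list of dicts, best first, with "conf" (0 to 1); they miss things now and then, are a little off and sometimes report something else, mostly with a low value. They report only what shows in the picture. A call takes as long as a camera call. They do not tell look-alikes from the thing itself.
- imaging.find_in(thing, camera): "position" ([x, y, z] in m, in world coordinates, good to about 4 mm: the middle of the surface that is visible of it).
- imaging.cut_out(thing, camera): "pixels" (420x560 bool, what is visible of it).
The state is a dict: "time": time; "joint_pos": joint angles; "joint_velocities": joint speeds; "joint_efforts": joint torques, N m; "position": TCP position; "tcp_rot": TCP orientation; "wrist_force": force on the tool from outside, world axes, zero at the start; "wrist_torque": the same for the moment, N m; "finger_gap": finger opening in m; "finger_force": force on a finger pad.
Only numpy, scipy, OpenCV 4.12 (cv2) and the standard library are available. Lean on these libraries where they do the work, as an engineer would, in place of code of your own. Each camera call takes 0.05 s, during which the arm holds its last target. There are 200 camera calls.

## Task

Slide the wooden drying peg along its rail until the red pointer on its carriage stands at the middle of the green band, and put the blue beaker upside down over the peg, sitting level and all the way down with its rim flat on the grey carriage. Seat it gently, without ramming it, let go of it, and leave the other things under the sink where they are.

Things in the scene. Friction and masses are not known exactly. Their poses are not given: they have to be found in the camera images.
- beaker: Blue square plastic measuring beaker, open at one end, standing on its closed end at the start: 52 x 52 mm outside, 105 mm long, walls 3 mm, closed end 4 mm thick (cavity 46 x 46 mm, 101 mm deep), about 110 g. Origin: centre of the outer face of the closed end; z points from the closed end to the mouth, x and y are square to its flat sides. It does not roll when it lies on a side.
- beaker_mouth (a point): Centre of the beaker's mouth, in the plane of the rim, 105 mm along z from the beaker's origin.
- rail: White drip plate, 130 mm (its x) x 270 mm (its y) x 8 mm, fixed to the floor, with an aluminium rail (30 mm wide, top 12 mm over the floor) along its y. Origin: centre of its underside. It carries the carriage with the peg. A green band 14 mm wide crosses the plate's two margins at its y = +40 mm.
- carriage (a joint): Travel in m of the peg's carriage along +y of the rail, 0 to 0.16; starts between 0 and 0.05 and is right at 0.12. A stiff slide (about 3 N) that stays where it is left. The carriage is a grey block 80 x 80 mm, its top 32 mm over the floor, with a thin red pointer line on the front and back sides; the peg stands upright on its middle.
- peg_foot (a point): Foot of the peg: the point on the peg's axis at the carriage's top face, 32 mm over the floor; moves with the carriage. The peg is a fixed round wooden post of 40 mm diameter and 65 mm height, its top edge chamfered over the last 7 mm to 32 mm diameter.
- mark (a point): Point midway between the green bands, at the height of the carriage's top face: where the peg's foot must be. Its axes are those of the rail.
- turntable: Red plastic turntable, 230 mm across, rim 36 mm high, fixed, at the right-hand side; origin: centre of its underside. Bystander. Between it and the robot base, farther to the right, stands a fixed grey flip-top bin, 206 x 186 x 250 mm.
- bottle_a: Closed white bottle, 72 mm across, 210 mm high, on the turntable; origin: centre of its underside. Bystander.
- bottle_b: Closed white bottle with blue cap, 68 mm across, 170 mm high, on the turntable; origin: centre of its underside. Bystander.
- spanner: Steel adjustable spanner, 200 mm long along its x, 12 mm thick, lying flat; origin: under its middle. Bystander.
- brush: Green scrubbing brush, 150 x 50 mm (long along its x), 73 mm high, bristles down; origin: centre of its underside. Bystander.
- mug: White ceramic mug of clothes pegs, 80 mm across, 95 mm high (pegs to 120 mm), handle at its +y to 67 mm from the axis; origin: centre of its underside. Bystander.
There are look-alikes about, which are no part of the job. Of the things that look like the beaker, the middle-sized one is meant.

How it is judged:
By the outcome, as a careful person would: the job done as asked, in the order asked, and still so for the second after the job is handed in, with the robot touching nothing.
It also fails if it takes over 67 s, if anything falls off the work surface, if the arm or the gripper's body presses on something with over 40 N, if the wrist force passes 120 N, or if a joint passes its speed limit or range.

## Working session

There is one attempt and no reset: what is moved stays moved. The work goes in short steps, Python scripts to look and compute and a tool call to move; the robot and the scene stay as the last step left them, time stands still between calls to the robot, and variables do not carry over. Pictures are saved under pics/ and viewed, at most 10 in all, crops included, and the job is handed in when it is done.

Besides the shell and the picture viewer there is one more tool, called after "Call:" as name(argument=value, ...), one argument or row to a line, values as JSON. step_arm: Moves the arm, as the interface text tells. Its arguments: {"type":"object","properties":{"plan":{"type":"array","items":{"type":"array"}},"grip":{"type":"number"},"squeeze":{"type":"number"}},"required":["plan"]}

```bash
mkdir -p pics; ls; python3 - <<'E'
from workcell import bot, imaging
import cv2, numpy as np
ims=[imaging.capture(n) for n in("scene","top")]
for n,i in zip(("scene","top"),ims): cv2.imwrite(f"pics/{n}0.png",i)
for n in("scene","top"):
    print(n,imaging.camera_model(n))
    for t in("beaker","rail","carriage","peg_foot","spanner","brush","mug","turntable","bottle_a"):
        for d in imaging.find_in(t,n): print(t,np.round(d["position"],3),round(d["conf"],2))
o=bot.get_obs();print(o["time"],o["position"],o["tcp_rot"],o["wrist_force"])
E
```

```text
pics
scene {'vfov': 54.93673374300777, 'cx': 282.6288761037883, 'cy': 205.27593152402488, 'origin': array([1.15056671, 0.32869591, 0.60754879]), 'orientation': array([-1.03135676, -2.26524451,  1.20727918])}
beaker [ 0.61  -0.326  0.057] 0.77
beaker [ 0.492 -0.24   0.069] 0.71
beaker [ 0.651 -0.194  0.092] 0.59
beaker [ 0.796 -0.142  0.075] 0.37
rail [0.59  0.139 0.011] 0.85
carriage [0.598 0.092 0.032] 0.6
carriage [ 0.511 -0.523  0.02 ] 0.35
peg_foot [0.595 0.092 0.029] 0.62
spanner [0.331 0.171 0.009] 0.56
spanner [0.595 0.091 0.033] 0.48
brush [0.812 0.146 0.04 ] 0.67
mug [ 0.8   -0.14   0.075] 0.64
turntable [ 0.512 -0.527  0.021] 0.69
bottle_a [ 0.565 -0.553  0.119] 0.95
bottle_a [ 0.448 -0.523  0.102] 0.82
top {'vfov': 42.37304657227769, 'cx': 274.3789670051329, 'cy': 206.44541738764795, 'origin': array([ 0.4852199 , -0.14835388,  1.56885418]), 'orientation': array([-2.16367161,  2.22339807, -0.1123101 ])}
beaker [ 0.627 -0.22   0.028] 0.67
beaker [ 0.479 -0.27   0.007] 0.66
beaker [ 0.592 -0.325  0.019] 0.6
rail [0.575 0.125 0.006] 0.72
carriage [0.578 0.078 0.032] 0.82
peg_foot [0.58  0.083 0.03 ] 0.6
spanner [0.322 0.167 0.005] 0.79
spanner [0.786 0.133 0.043] 0.27
brush [0.79  0.131 0.041] 0.67
mug [ 0.787 -0.154  0.075] 0.6
mug [0.786 0.132 0.043] 0.48
turntable [ 0.488 -0.544  0.018] 0.64
bottle_a [ 0.437 -0.53   0.139] 0.7
bottle_a [ 0.54  -0.56   0.162] 0.67
1.0 [ 0.18865166 -0.56958193  0.23131666] [ 3.10147537e+00  5.00250962e-01 -2.32860318e-05] [ 0.32186263 -0.1005946   0.25589928]
```

View pics/scene0.png

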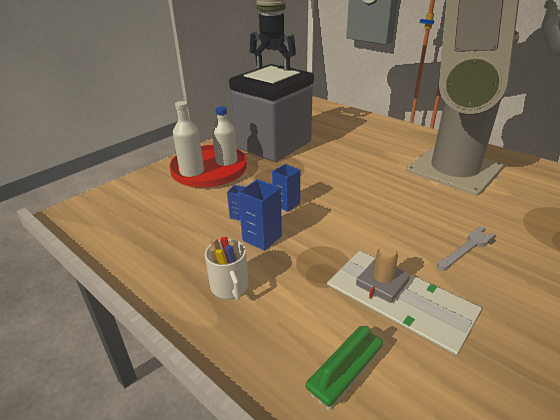

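View pics/top0.png

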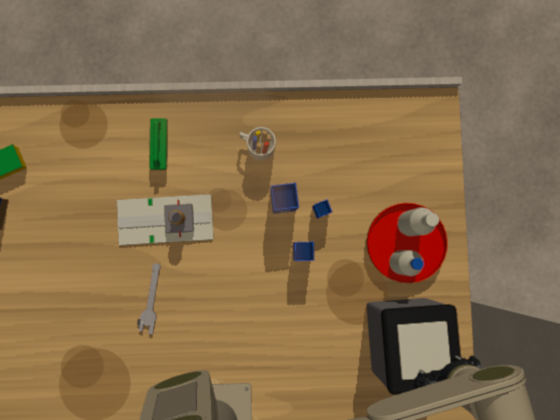

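The three blue beakers:
- **Big:** scene (261,215), top (285,197).
- **Middle:** scene (286,187), top (304,251).
- **Small:** scene (237,203), top (322,209).

By the description the middle one is at top (304,251). The two cameras disagree by about 15–20 mm, so I'll check the calibration against the arm before trusting either.

```bash
cat > h.py <<'E'
from workcell import bot, imaging
import cv2, numpy as np
from scipy.spatial.transform import Rotation as R
def proj(n,P):
    m=imaging.camera_model(n); f=210/np.tan(np.radians(m["vfov"])/2)
    Pc=R.from_rotvec(m["orientation"]).inv().apply(np.atleast_2d(P)-m["origin"])
    return Pc[:,:2]/Pc[:,2:]*f+[m["cx"],m["cy"]]
def ray(n,uv,z):
    m=imaging.camera_model(n); f=210/np.tan(np.radians(m["vfov"])/2)
    uv=np.atleast_2d(uv).astype(float)
    d=np.c_[(uv-[m["cx"],m["cy"]])/f,np.ones(len(uv))]
    d=R.from_rotvec(m["orientation"]).apply(d)
    return m["origin"]+d*((np.reshape(z,(-1,1))-m["origin"][2])/d[:,2:])
E
python3 - <<'E'
from h import *
P=[[0.189,-.57,.231],[.189,-.57,.331],[0.6,0,0],[0.4,0,0],[.4,-.4,0]]
a,b=[cv2.imread(f"pics/{n}0.png") for n in("scene","top")]
for im,n in((a,"scene"),(b,"top")):
    for p in proj(n,P): print(n,p.round(0)); cv2.drawMarker(im,tuple(int(round(x)) for x in p),(255,0,255),0,8,1)
c1=cv2.resize(a[0:100,220:360],None,fx=3.5,fy=3.5,interpolation=cv2.INTER_CUBIC)
c2=cv2.resize(b[140:280,230:370],None,fx=3.5,fy=3.5,interpolation=cv2.INTER_CUBIC)
c3=cv2.resize(b[340:420,360:530],None,fx=3,fy=3)
W=np.zeros((600,800,3),np.uint8)
W[:350,:400]=c1[:,:400];W[:490,400-0:800]=c2[:490,45:445]
W[355:595,:395]=c3[:,115:510]
cv2.imwrite("pics/chk.png",W)
# sections: table markings in both cams; rail corners
for n in("scene","top"):
    m=imaging.cut_out
    im=imaging.capture(n)
    for t in("rail","spanner","brush"):
        d=m(t,n)
        if d:
            px=d[0]["pixels"].astype(np.uint8)
            r=cv2.minAreaRect(np.argwhere(px)[:,::-1].astype(np.float32)); bx=cv2.boxPoints(r)
            h=cv2.approxPolyDP(max(cv2.findContours(px,0,2)[0],key=cv2.contourArea),4,True)[:,0]
            print(n,t,round(d[0]["conf"],2),px.sum()); 
            if t=="rail": print(h.tolist(), ray(n,h,.008)[:,:2].round(3).tolist())
E
```

```text
scene [273.  72.]
scene [272.  39.]
scene [342. 274.]
scene [389. 230.]
scene [269. 177.]
top [437. 366.]
top [452. 375.]
top [209. 210.]
top [210. 280.]
top [349. 276.]
scene rail 0.65 2941
[[367, 326], [358, 327], [306, 383], [329, 410], [381, 347], [382, 341]] [[0.69, 0.116], [0.703, 0.105], [0.851, 0.103], [0.862, 0.156], [0.713, 0.158], [0.701, 0.154]]
scene spanner 0.55 698
scene brush 0.76 2979
top rail 0.74 4203
[[209, 196], [118, 201], [119, 243], [211, 239]] [[0.641, -0.001], [0.633, 0.26], [0.513, 0.258], [0.517, -0.004]]
top spanner 0.69 635
top brush 0.57 916
```

View pics/chk.png

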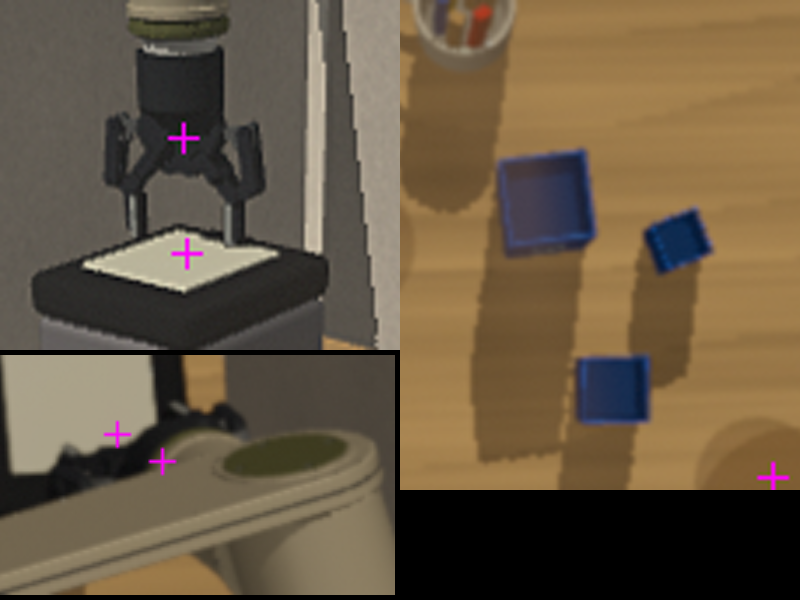

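Scene shows the open fingers around the projected TCP, about (273,71), so it agrees there. In the top picture the middle beaker is at (304,251). Next I'll compare corners seen in both cameras and check the lenses for distortion.

```bash
python3 - <<'E'
from h import *
sc=[(360,252),(481,310),(457,352),(328,285)]
print("scene rail",ray("scene",sc,.008)[:,:2].round(3).tolist())
# bystander correspondences: find pixel centroid cues
print("mug rim s/t",ray("scene",(227,252),.095).round(3),ray("top",(261,142),.095).round(3))
print("spanner",ray("scene",[(441,267),(485,237)],.006)[:,:2].round(3),ray("top",[(156,266),(147,320)],.006)[:,:2].round(3))
print("beaker base corners scene"); print(ray("scene",[(286,211)],0)[:,:2].round(3))
print("turntable",ray("scene",(208,164),.036)[:,:2].round(3),ray("top",(407,243),.036)[:,:2].round(3))
print("cap",ray("scene",(222,111),.17)[:,:2].round(3),ray("top",(417,264),.17)[:,:2].round(3))
print("base plate",ray("scene",[(425,151),(502,166),(482,188),(407,169)],.012)[:,:2].round(3).tolist())
print(proj("top",[[0,0,0],[.11,0,.01]]),ray("top",[(251,384)],.012).round(3))
for n in("scene","top"): print({k:v for k,v in imaging.camera_model(n).items() if k not in("origin","orientation","cx","cy")})
o=bot.get_obs();print(o["time"])
E
```

```text
scene rail [[0.523, -0.005], [0.517, 0.259], [0.637, 0.261], [0.653, 0.001]]
mug rim s/t [[ 0.781 -0.151  0.095]] [[ 0.778 -0.155  0.095]]
spanner [[0.451 0.152]
 [0.286 0.187]] [[0.444 0.154]
 [0.293 0.181]]
beaker base corners scene
[[ 0.502 -0.244]]
turntable [[ 0.507 -0.547]] [[ 0.49  -0.562]]
cap [[ 0.419 -0.564]] [[ 0.434 -0.549]]
base plate [[-0.03, -0.112], [-0.084, 0.108], [0.081, 0.107], [0.115, -0.101]]
[[213.18541996 423.29339898]
 [212.10735495 384.17811146]] [[ 0.107 -0.109  0.012]]
{'vfov': 54.93673374300777}
{'vfov': 42.37304657227769}
1.4
```

Rail corners, mug, spanner and base plate agree between the cameras within a few mm. Now I'll measure the target, carriage and beaker precisely.

```bash
cat >> h.py <<'E'
def blobs(n,im,kind,roi,z,mn=4):
    b,g,r=[im[...,i].astype(int) for i in range(3)]
    m=dict(green=(g>r+30)&(g>b+30),red=(r>g+50)&(r>b+50)&(g<90),blue=(b>r+40))[kind].astype(np.uint8)
    k=np.zeros_like(m);x0,y0,x1,y1=roi;k[y0:y1,x0:x1]=1
    N,L,S,C=cv2.connectedComponentsWithStats(m*k)
    return [(C[i].round(1).tolist(),int(S[i,4]),ray(n,C[i],z)[0,:2].round(4).tolist()) for i in range(1,N) if S[i,4]>=mn],m*k
E
python3 - <<'E'
from h import *
t=cv2.imread("pics/top0.png");s=cv2.imread("pics/scene0.png")
print("green top",blobs("top",t,"green",(110,190,220,255),.008)[0])
print("green sc",blobs("scene",s,"green",(330,245,490,345),.008)[0])
print("red top",blobs("top",t,"red",(110,190,220,255),.025,2)[0])
print("red sc",blobs("scene",s,"red",(330,245,490,345),.022,2)[0])
B,m=blobs("top",t,"blue",(285,235,330,270),.105);print(B)
pts=np.argwhere(m)[:,::-1].astype(np.float32)
bx=cv2.boxPoints(cv2.minAreaRect(pts));print(bx.round(1).tolist(),ray("top",bx,.105)[:,:2].round(4).tolist())
for n,(k,roi) in dict(big=("blue",(265,175,303,215)),small=("blue",(308,195,340,225))).items():
    _,mm=blobs("top",t,k,roi,.1);p=np.argwhere(mm)[:,::-1].astype(np.float32);print(n,cv2.boxPoints(cv2.minAreaRect(p)).round(0).tolist(), ray("top",cv2.boxPoints(cv2.minAreaRect(p)),.1)[:,:2].round(3).tolist())
# peg: wood-coloured top in scene, project guess
for y in(.075,.08,.085):print(y,proj("top",[[.578,y,.097],[.578,y,.032]]).round(1).tolist(),proj("scene",[[.578,y,.097]]).round(1).tolist())
W=np.hstack([cv2.resize(t[190:255,110:220],(440,260),interpolation=2),cv2.resize(s[240:360,320:490],(360,254),interpolation=2)[:254] if 0 else cv2.resize(s[240:360,320:487],(360,260),interpolation=2)])
cv2.imwrite("pics/rail.png",W)
E
```

```text
green top [([149.5, 201.4], 25, [0.6299, 0.1698]), ([151.5, 238.7], 30, [0.5224, 0.1653])]
green sc [([431.4, 287.7], 56, [0.5234, 0.1633]), ([408.2, 320.4], 73, [0.6294, 0.167]), ([357.3, 335.9], 277, [0.7201, 0.1148]), ([376.4, 341.3], 71, [0.7079, 0.1464])]
red top [([177.8, 202.3], 6, [0.6235, 0.0862]), ([179.0, 233.5], 4, [0.5347, 0.0841])]
red sc [([371.4, 291.6], 37, [0.6237, 0.0836])]
[([304.4, 250.8], 303, [0.4763, -0.2641])]
[[294.0, 242.0], [313.0, 242.0], [313.0, 260.0], [294.0, 260.0]] [[0.5007, -0.2367], [0.4993, -0.288], [0.4509, -0.2864], [0.4524, -0.2352]]
big [[283.0, 183.0], [297.0, 183.0], [297.0, 208.0], [283.0, 208.0]] [[0.662, -0.212], [0.661, -0.25], [0.593, -0.248], [0.594, -0.21]]
small [[313.0, 206.0], [326.0, 200.0], [331.0, 212.0], [317.0, 217.0]] [[0.598, -0.291], [0.613, -0.329], [0.58, -0.341], [0.566, -0.303]]
0.075 [[178.1, 216.7], [181.6, 218.0]] [[384.3, 248.7]]
0.08 [[176.3, 216.7], [179.9, 218.1]] [[386.6, 249.8]]
0.085 [[174.4, 216.8], [178.1, 218.1]] [[388.9, 250.9]]
```

View pics/rail.png

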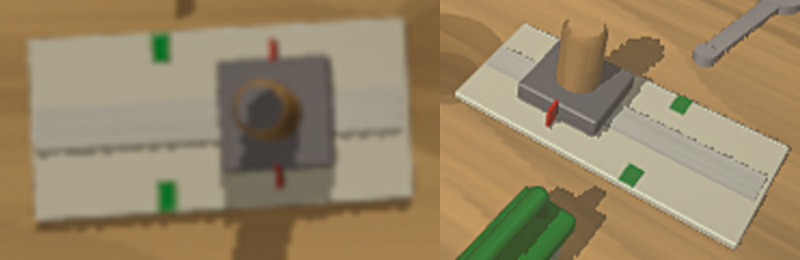

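Green bands are at top (149.5,201.4) and (151.5,238.7), giving mark ≈ (0.5763,0.1665) and rail yaw ≈ 0.037. The red pointers give peg foot ≈ (0.579,0.085), so it has about 81 mm to travel. First I'll check where the bin is relative to the tool.

```bash
python3 - <<'E'
from h import *
print(ray("scene",[(230,83),(313,79),(272,97)],.25)[:,:2].round(3).tolist())
print(ray("top",[(368,307),(455,300),(388,392)],.25)[:,:2].round(3).tolist())
o=bot.get_obs();p=np.array(o["position"]);Rm=R.from_rotvec(o["tcp_rot"])
print(Rm.as_matrix().round(3))
for t in([.579,.085,.25],): print(Rm.inv().apply(np.array(t)-p)*100)
E
```

```text
[[0.394, -0.547], [0.216, -0.386], [0.404, -0.375]]
[[0.337, -0.402], [0.348, -0.615], [0.135, -0.442]]
[[ 0.949  0.314 -0.   ]
 [ 0.314 -0.949  0.   ]
 [-0.    -0.    -1.   ]]
[ 57.63585637 -49.86459613  -1.87239228]
```

Call:
step_arm(
  plan=[
    [[0, 0, -4], 0],
    [[0, 0, -4], 0],
  ],
  grip=8.5,
  squeeze=40,
)

```text
time: 1.6
position: [0.1884, -0.5685, 0.3103]
tcp_rot: [-3.097, -0.5, 0.0]
wrist_force: [-0.8, -1.7, 0.1]
finger_gap: 0.0854
finger_force: 0.0
```

Call:
step_arm(
  plan=[
    [[3.7, -3.2, 0], 0],
    [[3.7, -3.2, 0], 0],
    [[3.7, -3.2, 0], 0],
    [[3.7, -3.2, 0], 0],
    [[3.7, -3.2, 0], 0],
    [[3.7, -3.2, 0], 0],
    [[3.7, -3.2, 0], 0],
    [[3.7, -3.2, 0], 0],
    [[3.7, -3.2, 0], 0],
    [[3.7, -3.2, 0], 0],
  ],
)

```text
time: 2.6
position: [0.44, -0.1476, 0.3117]
tcp_rot: [3.101, 0.5, 0.001]
wrist_force: [0.8, -0.5, 0.6]
finger_gap: 0.0845
finger_force: 0.0
```

Call:
step_arm(
  plan=[
    [[3.6, -3.2, 0], 0],
    [[3.6, -3.2, 0], 0],
    [[3.6, -3.2, 0], 0],
    [[3.6, -3.2, 0], 0],
    [[3.6, -3.2, 0], 0],
    [[0, 0, 0], 0.14],
    [[0, 0, 0], 0.143],
    [[0, 0, 0], 0],
  ],
)

```text
time: 3.4
position: [0.5599, 0.0595, 0.311]
tcp_rot: [3.141, 0.056, -0.001]
wrist_force: [-0.2, 0.8, -0.0]
finger_gap: 0.0854
finger_force: 0.0
```

```bash
cat >> h.py <<'E'
def to(x,y,z,yaw=None):
    o=bot.get_obs();p=np.array(o["position"]);Rm=R.from_rotvec(o["tcp_rot"]);M=Rm.as_matrix()
    yw=np.arctan2(M[1,0],M[0,0])
    print("t",o["time"],"p",p.round(4),"yaw",yw.round(4),"tilt",M[:2,2].round(3),"shift cm",(Rm.inv().apply(np.array([x,y,z])-p)*100).round(2),"turn",None if yaw is None else round(-(yaw-yw),3), "F",np.round(o["wrist_force"],1),"gap",o["finger_gap"])
E
python3 -c "
from h import *
to(.579,.085,.056,.037)"
```

```text
t 3.4 p [0.5599 0.0595 0.311 ] yaw 0.0354 tilt [-0. -0.] shift cm [ 2.01 -2.48 25.5 ] turn -0.002 F [-0.2  0.8 -0. ] gap 0.08542313312584268
```

Call:
step_arm(
  plan=[
    [[2.0, -2.5, 0], 0],
    [[0, 0, 4.5], 0],
    [[0, 0, 4.5], 0],
    [[0, 0, 4.5], 0],
    [[0, 0, 4.5], 0],
    [[0, 0, 4], 0],
    [[0, 0, 3.2], 0],
    [[0, 0, 0], 0],
  ],
)

```text
time: 4.2
position: [0.5744, 0.084, 0.0537]
tcp_rot: [3.141, 0.063, -0.015]
wrist_force: [-1.2, -0.0, -1.0]
finger_gap: 0.0846
finger_force: 0.0
```

Call:
step_arm(
  plan=[
    [[0, 0, 0], 0],
    [[0, 0, 0], 0],
    [[0, 0, 0], 0],
    [[0, 0, 0], 0],
    [[0, 0, 0], 0],
    [[0, 0, 0], 0],
  ],
  grip=3,
  squeeze=40,
)

```text
time: 4.8
position: [0.581, 0.0847, 0.0624]
tcp_rot: [3.141, 0.059, 0.007]
wrist_force: [-2.3, -0.9, 7.1]
finger_gap: 0.0387
finger_force: 39.6
```

```bash
python3 -c "
from h import *
to(.5763,.1665,.056,.037)"
```

```text
t 4.8 p [0.581  0.0847 0.0624] yaw 0.0373 tilt [0.005 0.   ] shift cm [-0.17 -8.19  0.64] turn 0.0 F [-2.3 -0.9  7.1] gap 0.038698346449311714
```

Call:
step_arm(
  plan=[
    [[0, -1, 0], 0],
    [[0, -1.2, 0], 0],
    [[0, -1.2, 0], 0],
    [[0, -1.2, 0], 0],
    [[0, -1.2, 0], 0],
    [[0, -1.2, 0], 0],
    [[0, -1.1, 0], 0],
    [[0, 0, 0], 0],
    [[0, 0, 0], 0],
  ],
)

```text
time: 5.7
position: [0.5782, 0.1669, 0.0624]
tcp_rot: [-3.139, -0.06, -0.008]
wrist_force: [0.2, 3.0, 6.8]
finger_gap: 0.0391
finger_force: 40.7
```

```bash
cat >> h.py <<'E'
def rail(tag):
    t=imaging.capture("top");s=imaging.capture("scene");cv2.imwrite(f"pics/t{tag}.png",t);cv2.imwrite(f"pics/s{tag}.png",s)
    print("red top",blobs("top",t,"red",(110,190,220,255),.025,2)[0]);print("red sc",blobs("scene",s,"red",(330,245,490,345),.022,2)[0])
    print("green",blobs("scene",s,"green",(395,245,490,335),.008)[0])
E
python3 -c "
from h import *
rail(1)
to(.5763,.1665,.056,.037)"
```

```text
red top [([148.4, 204.0], 8, [0.6209, 0.1697])]
red sc [([411.4, 312.6], 38, [0.6213, 0.1667])]
green [([408.0, 320.8], 63, [0.6305, 0.1671])]
t 5.8 p [0.5783 0.1667 0.0624] yaw 0.0376 tilt [0.005 0.002] shift cm [-0.2   0.01  0.64] turn 0.001 F [0.7 3.  7.2] gap 0.039195208494905924
```

Pointer and green band coincide along the rail: scene 0.1667 vs 0.1671, top 0.1697 vs 0.1698. I'll release the peg and go tip the beaker over. The tool can only turn about its own z, so I'll lay the beaker on its side, then grip it near the closed end and swing it mouth-down.

Call:
step_arm(
  plan=[
    [[0, 0, 0], 0],
    [[0, 0, 0], 0],
    [[0, 0, 0], 0],
    [[0, 0, 0], 0],
    [[0, 0, 0], 0],
    [[0, 0, -3], 0],
    [[0, 0, -4], 0],
    [[0, 0, -4.5], 0],
    [[0, 0, -4.5], 0],
    [[0, 0, 0], 0.037],
  ],
  grip=8.5,
)

```text
time: 6.8
position: [0.5798, 0.1664, 0.2283]
tcp_rot: [-3.139, 0.001, -0.02]
wrist_force: [0.5, 1.0, 0.6]
finger_gap: 0.0849
finger_force: 0.0
```

```bash
python3 -c "
from h import *
rail(2)
to(.476,-.340,.16,0)"
```

```text
red top [([148.4, 203.2], 5, [0.6232, 0.1696]), ([150.0, 235.5], 4, [0.5313, 0.166])]
red sc [([411.4, 312.6], 37, [0.6214, 0.1667])]
green [([408.0, 320.8], 63, [0.6305, 0.1671])]
t 6.9 p [0.577  0.1658 0.2214] yaw -0.0008 tilt [0.004 0.001] shift cm [-10.08  50.59   6.07] turn -0.001 F [-0.1  0.3 -1.1] gap 0.08487217596625002
```

Call:
step_arm(
  plan=[
    [[-0.9, 4.6, 0], 0],
    [[-0.9, 4.6, 0], 0],
    [[-0.9, 4.6, 0], 0],
    [[-0.9, 4.6, 0], 0],
    [[-0.9, 4.6, 0], 0],
    [[-0.9, 4.6, 0], 0],
    [[-0.9, 4.6, 0], 0],
    [[-0.9, 4.6, 0], 0],
    [[-0.9, 4.6, 0], 0],
    [[-1, 4.6, 0], 0],
  ],
  grip=0,
)

```text
time: 7.9
position: [0.4833, -0.2955, 0.2171]
tcp_rot: [-3.14, -0.001, 0.004]
wrist_force: [0.9, 0.7, -0.3]
finger_gap: 0.0001
finger_force: 0.0
```

Call:
step_arm(
  plan=[
    [[-1, 4.6, 0], 0],
    [[0, 0, 4.5], 0],
    [[0, 0, 4.5], 0],
    [[0, 0, 4.5], 0],
    [[0, 0, 0], 0],
    [[0, 0, 0], 0],
  ],
)

```text
time: 8.5
position: [0.4735, -0.3392, 0.0829]
tcp_rot: [-3.139, -0.001, 0.005]
wrist_force: [0.3, -0.4, 0.9]
finger_gap: 0.0003
finger_force: 0.0
```

```bash
python3 -c "
from h import *
to(.476,-.340,.085,0)
t=imaging.capture('top');s=imaging.capture('scene')
cv2.imwrite('pics/c3.png',np.hstack([cv2.resize(t[170:310,240:380],(400,400)),cv2.resize(s[130:270,200:340],(400,400))]))
"
```

```text
t 8.5 p [ 0.4735 -0.3392  0.0829] yaw 0.0004 tilt [-0.004  0.003] shift cm [ 0.24  0.08 -0.21] turn 0.0 F [ 0.3 -0.4  0.9] gap 0.00031540082106371655
```

View pics/c3.png

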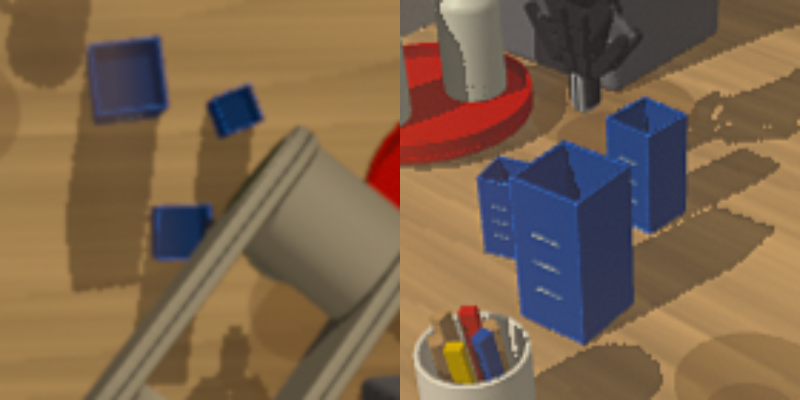

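The close crop shows the middle-sized beaker upright (right one in the scene view), with the closed fingers behind it near the rim and room to tip it towards +y.

Call:
step_arm(
  plan=[
    [[0, -3, 0], 0],
    [[0, -1, 0], 0],
    [[0, -1, 0], 0],
    [[0, -1, 0], 0],
    [[0, -1, 0], 0],
    [[0, -1, 0], 0],
  ],
)

```text
time: 9.2
position: [0.475, -0.2598, 0.0846]
tcp_rot: [3.141, -0.0, 0.0]
wrist_force: [-0.4, -0.4, 0.8]
finger_gap: 0.0
finger_force: 0.0
```

```bash
python3 -c "
from h import *
to(.476,-.340,.085,0)
t=imaging.capture('top');s=imaging.capture('scene')
cv2.imwrite('pics/c4.png',np.hstack([cv2.resize(t[170:310,200:340],(400,400)),cv2.resize(s[130:270,240:380],(400,400))]))
"
```

```text
t 9.2 p [ 0.475  -0.2598  0.0846] yaw -0.0003 tilt [ 0. -0.] shift cm [ 0.1   8.02 -0.04] turn -0.0 F [-0.4 -0.4  0.8] gap 1.5116959829449558e-06
```

View pics/c4.png

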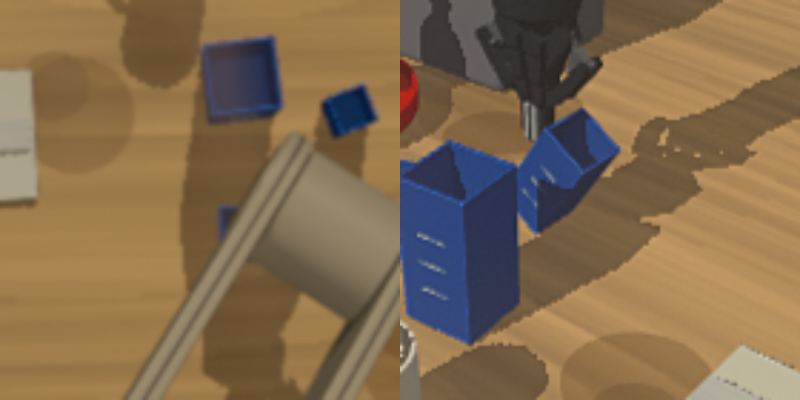

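The beaker is tipping cleanly towards +y. I'll push a little further and then back off.

Call:
step_arm(
  plan=[
    [[0, -1, 0], 0],
    [[0, -1, 0], 0],
    [[0, -1, 0], 0],
    [[0, 0, 0], 0],
    [[0, 0, 0], 0],
    [[0, 0, -4], 0],
    [[0, 0, -4], 0],
    [[0, 4, -2], 0],
    [[0, 4, 0], 0],
  ],
  grip=8.5,
)

```text
time: 10.2
position: [0.4772, -0.3126, 0.1896]
tcp_rot: [3.136, 0.003, 0.01]
wrist_force: [0.4, -0.2, 0.6]
finger_gap: 0.0848
finger_force: 0.0
```

```bash
python3 -c "
from h import *
to(.476,-.2,.1,0)
t=imaging.capture('top');s=imaging.capture('scene')
cv2.imwrite('pics/c5.png',np.hstack([cv2.resize(t[170:310,200:340],(400,400)),cv2.resize(s[130:270,240:380],(400,400))]))
for d in imaging.find_in('beaker','scene'): print(d)
B,m=blobs('top',t,'blue',(200,225,330,300),.052);print(B)
B,m=blobs('scene',s,'blue',(240,130,380,270),.052);print(B)
"
```

```text
t 10.2 p [ 0.4772 -0.3126  0.1896] yaw 0.0019 tilt [ 0.007 -0.005] shift cm [ -0.16 -11.31   8.9 ] turn 0.002 F [ 0.4 -0.2  0.6] gap 0.08477140653345464
{'position': [0.65, -0.1932, 0.0927], 'conf': 0.95}
{'position': [0.6093, -0.3251, 0.0551], 'conf': 0.69}
{'position': [0.5036, -0.1688, 0.0392], 'conf': 0.65}
{'position': [0.5096, -0.5238, 0.0229], 'conf': 0.53}
[([272.0, 252.8], 522, [0.4728, -0.1774])]
[([254.1, 213.8], 1356, [0.615, -0.2454]), ([314.3, 204.7], 521, [0.4923, -0.1601]), ([280.0, 205.5], 24, [0.5491, -0.2217])]
```

View pics/c5.png

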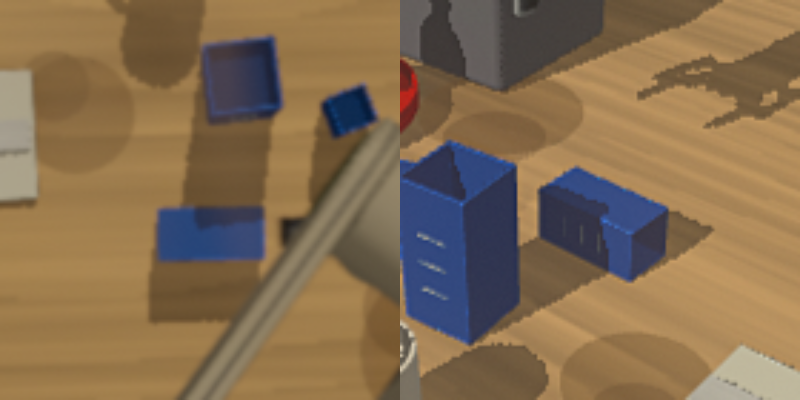

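The beaker lies on its side with its axis along y, mouth at +y and closed end at −y (top crop x≈265, about pixel 293). I'll measure it for a grasp near the closed end.

```bash
python3 -c "
from h import *
t=cv2.imread('pics/c5.png')
im=imaging.capture('top')
B,m=blobs('top',im,'blue',(200,225,330,300),.052);p=np.argwhere(m)[:,::-1].astype(np.float32)
r=cv2.minAreaRect(p);print(r);b=cv2.boxPoints(r);print(ray('top',b,.05)[:,:2].round(4).tolist())
print(ray('scene',[(240+540/2.857,130+186/2.857),(240+577/2.857,130+167/2.857),(240+668/2.857,130+207/2.857),(240+632/2.857,130+247/2.857)],.052)[:,:2].round(4).tolist())
to(.474,-.215,.1,np.pi/2);print(bot.get_obs()['joint_pos'])
"
```

```text
((273.5, 251.5), (17.0, 35.0), 90.0)
[[0.5015, -0.1336], [0.4987, -0.2315], [0.4514, -0.2301], [0.4542, -0.1324]]
[[0.2721, 0.0333], [0.221, 0.0448], [0.2332, 0.1304], [0.3103, 0.1298]]
t 10.4 p [ 0.4745 -0.3113  0.1841] yaw -0.0023 tilt [-0.  0.] shift cm [-0.07 -9.62  8.41] turn -1.573 F [-0.1 -0.3 -0.5] gap 0.08492363133085565
[-6.71017584e-01  6.97154726e-02  1.63965840e+00  1.00732272e-04
  1.43264669e+00  9.02073360e-01]
```

Call:
step_arm(
  plan=[
    [[0, -4.7, 0], 0],
    [[0.1, -4.7, 0], 0],
    [[0, 0, 0], -0.143],
    [[0, 0, 0], -0.143],
    [[0, 0, 0], -0.143],
    [[0, 0, 0], -0.143],
    [[0, 0, 0], -0.143],
    [[0, 0, 0], -0.143],
    [[0, 0, 0], -0.143],
    [[0, 0, 0], -0.143],
  ],
  squeeze=20,
)

```text
time: 11.4
position: [0.4756, -0.2151, 0.1837]
tcp_rot: [-2.635, -1.709, 0.0]
wrist_force: [0.1, 1.1, 0.0]
finger_gap: 0.0848
finger_force: 0.0
```

Call:
step_arm(
  plan=[
    [[0, 0, 0], -0.143],
    [[0, 0, 0], -0.143],
    [[0, 0, 0], -0.115],
    [[0, 0, 4], 0],
    [[0, 0, 4], 0],
    [[0, 0, 0], 0],
    [[0, 0, 0], 0],
  ],
)

```text
time: 12.1
position: [0.4751, -0.2153, 0.104]
tcp_rot: [-2.248, -2.191, 0.001]
wrist_force: [-0.2, 0.1, 1.4]
finger_gap: 0.0853
finger_force: 0.0
```

```bash
python3 -c "
from h import *
to(.4755,-.218,.003,1.542)
t=imaging.capture('top');s=imaging.capture('scene')
B,m=blobs('scene',s,'blue',(270,130,380,270),.052);print(B)
"
```

```text
t 12.1 p [ 0.4751 -0.2153  0.104 ] yaw 1.5454 tilt [-0.002  0.001] shift cm [-0.29  0.07 10.1 ] turn 0.003 F [-0.2  0.1  1.4] gap 0.08527462477241668
[([273.3, 188.9], 68, [0.5033, -0.2861]), ([314.2, 204.7], 526, [0.4923, -0.1602]), ([280.0, 206.0], 25, [0.5507, -0.2203])]
```

Call:
step_arm(
  plan=[
    [[-0.3, 0, 3], 0],
    [[0, 0, 3], 0],
    [[0, 0, 2], 0],
    [[0, 0, 1.5], 0],
    [[0, 0, 0.5], 0],
    [[0, 0, 0], 0],
    [[0, 0, 0], 0],
  ],
)

```text
time: 12.9
position: [0.4769, -0.22, 0.0058]
tcp_rot: [2.249, 2.191, 0.001]
wrist_force: [0.7, 0.6, 0.2]
finger_gap: 0.0852
finger_force: 0.0
```

Call:
step_arm(
  plan=[
    [[0, 0, 0], 0],
    [[0, 0, 0], 0],
    [[0, 0, 0], 0],
    [[0, 0, 0], 0],
    [[0, 0, 0], 0],
    [[0, 0, 0], 0],
  ],
  grip=4.5,
  squeeze=20,
)

```text
time: 13.5
position: [0.4764, -0.2197, 0.0052]
tcp_rot: [2.249, 2.191, 0.001]
wrist_force: [-1.0, 1.0, 7.3]
finger_gap: 0.0517
finger_force: 21.4
```

Call:
step_arm(
  plan=[
    [[0, 0, -1], 0],
    [[0, 0, -2], 0],
    [[0, 0, -3], 0],
    [[0, 0, -3], 0],
    [[0, 0, -3], 0],
    [[0, 0, 0], 0],
    [[0, 0, 0], 0],
    [[0, 0, 0], 0],
  ],
)

```text
time: 14.3
position: [0.4749, -0.2188, 0.1231]
tcp_rot: [-2.249, -2.191, 0.001]
wrist_force: [-1.2, 0.1, -2.0]
finger_gap: 0.0521
finger_force: 21.3
```

```bash
python3 -c "
from h import *
to(.4755,-.218,.003,1.542)
t=imaging.capture('top');s=imaging.capture('scene')
cv2.imwrite('pics/c6.png',np.hstack([cv2.resize(t[170:310,200:340],(400,400)),cv2.resize(s[100:240,240:380],(400,400))]))
"
```

```text
t 14.3 p [ 0.4749 -0.2188  0.1231] yaw 1.5448 tilt [-0.002  0.001] shift cm [ 0.07  0.08 12.01] turn 0.003 F [-1.2  0.1 -2. ] gap 0.05206306610562593
```

View pics/c6.png

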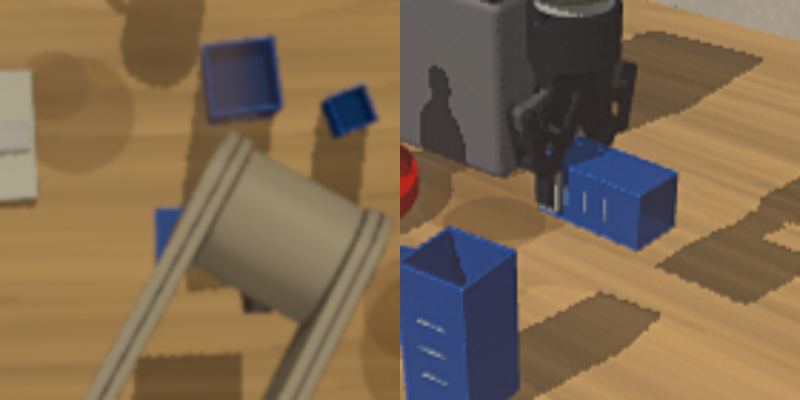

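Pads hold the beaker horizontal: friction stops it swinging. I'll carry it towards the free end of the rail plate, whose 8 mm fixed step can catch the rim, and try a few vertical jerks on the way to make it swing.

Call:
step_arm(
  plan=[
    [[4, 0, 0], 0],
    [[4, 0, 0], 0],
    [[2, -3, 0], 0],
    [[0, -3.5, 0], 0],
    [[0, 0, -5], 0],
    [[0, 0, 5], 0],
    [[0, 0, -5], 0],
    [[0, 0, 5], 0],
    [[0, 0, -5], 0],
    [[0, 0, 0], 0],
  ],
)

```text
time: 15.4
position: [0.4107, -0.1165, 0.1722]
tcp_rot: [-2.246, -2.188, 0.004]
wrist_force: [1.8, 0.2, 1.1]
finger_gap: 0.0515
finger_force: 22.6
```

```bash
python3 -c "
from h import *
to(.543,-.115,.012,1.608)
t=imaging.capture('top');s=imaging.capture('scene')
cv2.imwrite('pics/c7.png',np.hstack([cv2.resize(t[150:290,160:300],(400,400)),cv2.resize(s[100:240,260:400],(400,400))]))
"
```

```text
t 15.4 p [ 0.4107 -0.1165  0.1722] yaw 1.5448 tilt [-0.006  0.003] shift cm [ 0.46 13.32 15.94] turn -0.063 F [1.8 0.2 1.1] gap 0.05153198216974989
```

View pics/c7.png

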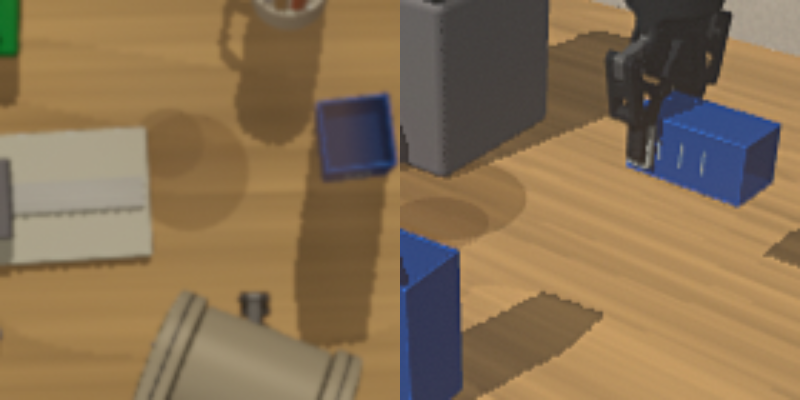

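Still horizontal, so I'll use the step. I'll also set up a helper that measures the beaker's tilt numerically by fitting its silhouette in the scene camera.

Call:
step_arm(
  plan=[
    [[0.5, 4.4, 0], -0.063],
    [[0, 4.5, 0], 0],
    [[0, 4.5, 0], 0],
    [[0, 0, 4.5], 0],
    [[0, 0, 4.5], 0],
    [[0, 0, 4], 0],
    [[0, 0, 0], 0],
  ],
)

```text
time: 16.2
position: [0.5417, -0.1087, 0.0366]
tcp_rot: [-2.172, -2.254, 0.01]
wrist_force: [-1.5, 0.2, -1.5]
finger_gap: 0.052
finger_force: 22.6
```

```bash
cat >> h.py <<'E'
def tilt(d0=.013):
    s=imaging.capture("scene");b,g,r=[s[...,i].astype(int) for i in range(3)]
    m=((b>r+25)&(b>g+15)).astype(np.uint8)
    o=bot.get_obs();p=np.array(o["position"]);M=R.from_rotvec(o["tcp_rot"]).as_matrix()
    G=p+M[:,2]*(-.0245); ax=M[:,0]; cl=M[:,1]; up=-M[:,2]; best=[]
    for th in range(-20,111,5):
      for d in(d0-.005,d0,d0+.005):
       for e in (-.005,0,.005):
        t=np.radians(th); a=np.cos(t)*ax-np.sin(t)*up; n=np.sin(t)*ax+np.cos(t)*up
        P=[G+a*u+n*(v+e)+cl*w for u in(-d,.105-d) for v in(-.026,.026) for w in(-.026,.026)]
        h=cv2.convexHull(np.round(proj("scene",P)).astype(np.int32)); k=np.zeros_like(m);cv2.fillConvexPoly(k,h,1)
        x,y,w,hh=cv2.boundingRect(h); w0=np.zeros_like(m);w0[max(y-25,0):y+hh+25,max(0,x-15):x+w+35]=1
        best.append(((k&m).sum()/((k|(m&w0)).sum()),th,d,e))
    best.sort(reverse=True);print("tilt",best[:3])
E
python3 -c "
from h import *
to(.543,-.112,.007,1.608);tilt()
"
```

```text
t 16.2 p [ 0.5417 -0.1087  0.0366] yaw 1.6078 tilt [-0.013  0.004] shift cm [-0.35  0.16  2.96] turn -0.0 F [-1.5  0.2 -1.5] gap 0.05196313187390639
tilt [(np.float64(0.7065727699530516), 0, 0.013, -0.005), (np.float64(0.7016929363689434), 0, 0.008, -0.005), (np.float64(0.6876443418013857), 0, 0.018, -0.005)]
```

Call:
step_arm(
  plan=[
    [[0, 0, 2.0], 0],
    [[0, 0, 0.9], 0],
    [[0.5, 0, 0], 0],
    [[0.5, 0, 0], 0],
    [[0.4, 0, 0], 0],
    [[0, 0, 0], 0],
  ],
)

```text
time: 16.85
position: [0.5477, -0.0959, 0.0165]
tcp_rot: [2.178, 2.262, 0.001]
wrist_force: [0.1, -0.0, -1.1]
finger_gap: 0.0518
finger_force: 22.6
```

```bash
python3 -c "
from h import *
to(.543,-.098,.007,1.608);tilt()
"
```

```text
t 16.85 p [ 0.5477 -0.0959  0.0165] yaw 1.6086 tilt [ 0.002 -0.   ] shift cm [-0.19 -0.48  0.95] turn 0.001 F [ 0.1 -0.  -1.1] gap 0.051777904247149245
tilt [(np.float64(0.7268351383874849), 0, 0.018, -0.005), (np.float64(0.7176891006551519), 0, 0.013, -0.005), (np.float64(0.7035735207967194), 0, 0.008, -0.005)]
```

Call:
step_arm(
  plan=[
    [[-1.5, -0.4, 0], 0],
    [[0, 0, 0.5], 0],
    [[0, 0, 0.4], 0],
    [[0, 0, 0], 0],
  ],
)

```text
time: 17.3
position: [0.543, -0.1118, 0.0056]
tcp_rot: [-2.18, -2.261, 0.001]
wrist_force: [1.0, -0.1, -2.2]
finger_gap: 0.0521
finger_force: 22.6
```

Call:
step_arm(
  plan=[
    [[0.5, 0, 0], 0],
    [[0.5, 0, 0], 0],
    [[0.5, 0, 0], 0],
    [[0.5, 0, 0], 0],
    [[0, 0, 0], 0],
  ],
)

```text
time: 17.8
position: [0.5424, -0.095, 0.0074]
tcp_rot: [2.176, 2.261, -0.008]
wrist_force: [-8.7, -19.9, 6.2]
finger_gap: 0.0517
finger_force: 20.0
```

```bash
python3 -c "
from h import *
to(.543,-.098,.007,1.608)
"
```

```text
t 17.8 p [ 0.5424 -0.095   0.0074] yaw 1.6089 tilt [-0.001 -0.007] shift cm [-0.3   0.05  0.04] turn 0.001 F [ -8.7 -19.9   6.2] gap 0.051673563387389196
```

Contact with the step is made at about 20 N. Now I'll follow the arc about the step edge, raising the closed end.

Call:
step_arm(
  plan=[
    [[0.2, 0, -0.8], 0],
    [[0.3, 0, -0.8], 0],
    [[0.35, 0, -0.75], 0],
    [[0.4, 0, -0.7], 0],
    [[0, 0, 0], 0],
  ],
)

```text
time: 18.3
position: [0.5433, -0.0784, 0.0382]
tcp_rot: [2.178, 2.262, 0.002]
wrist_force: [-0.0, -1.1, 0.8]
finger_gap: 0.0513
finger_force: 21.6
```

```bash
python3 -c "
from h import *
to(.543,-.098,.007,1.608);tilt()
"
```

```text
t 18.3 p [ 0.5433 -0.0784  0.0382] yaw 1.6087 tilt [ 0.002 -0.   ] shift cm [-1.96 -0.11  3.12] turn 0.001 F [-0.  -1.1  0.8] gap 0.05131601498168844
tilt [(np.float64(0.7106628242074928), 20, 0.018, -0.005), (np.float64(0.7065592635212888), 25, 0.018, 0), (np.float64(0.7026239067055393), 25, 0.018, -0.005)]
```

It has rotated about 20°. Continuing.

Call:
step_arm(
  plan=[
    [[0.5, 0, -0.5], 0],
    [[0.5, 0, -0.6], 0],
    [[0.6, 0, -0.55], 0],
    [[0.6, 0, -0.5], 0],
    [[0, 0, 0], 0],
  ],
)

```text
time: 18.85
position: [0.5419, -0.0561, 0.059]
tcp_rot: [2.179, 2.263, 0.001]
wrist_force: [0.8, -0.0, -0.7]
finger_gap: 0.0517
finger_force: 20.4
```

```bash
python3 -c "
from h import *
to(.543,-.098,.007,1.608);tilt()
"
```

```text
t 18.85 p [ 0.5419 -0.0561  0.059 ] yaw 1.6088 tilt [0.001 0.   ] shift cm [-4.2  -0.05  5.2 ] turn 0.001 F [ 0.8 -0.  -0.7] gap 0.05170195412306714
tilt [(np.float64(0.7185226636821489), 25, 0.018, -0.005), (np.float64(0.7089175546831183), 25, 0.013, -0.005), (np.float64(0.7076837416481069), 30, 0.018, 0)]
```

The rim slipped over the plate at about 25°. I'll back off, lower, and hook the lower rim corner on the step again, where the lever arm is now much better.

Call:
step_arm(
  plan=[
    [[-2, 0, 0], 0],
    [[-2, 0, 0], 0],
    [[0, 0, 1], 0],
    [[0, 0, 0.9], 0],
    [[0, 0, 0], 0],
  ],
)

```text
time: 19.4
position: [0.5418, -0.0964, 0.0373]
tcp_rot: [-2.178, -2.26, 0.002]
wrist_force: [-0.2, -0.1, -0.4]
finger_gap: 0.0519
finger_force: 20.6
```

```bash
python3 -c "
from h import *
to(.543,-.0766,.040,1.608);tilt()
"
```

```text
t 19.4 p [ 0.5418 -0.0964  0.0373] yaw 1.6077 tilt [-0.003  0.001] shift cm [ 1.97  0.2  -0.27] turn -0.0 F [-0.2 -0.1 -0.4] gap 0.05189090621079268
tilt [(np.float64(0.7330067360685855), 25, 0.018, -0.005), (np.float64(0.7252747252747253), 30, 0.018, 0), (np.float64(0.724222086638194), 30, 0.018, -0.005)]
```

Call:
step_arm(
  plan=[
    [[0, 0, 0.2], 0],
    [[0.3, 0, 0], 0],
    [[0, 0, 0], 0],
  ],
)

```text
time: 19.75
position: [0.5428, -0.0934, 0.0373]
tcp_rot: [-2.179, -2.263, -0.0]
wrist_force: [0.6, -0.0, -1.2]
finger_gap: 0.0517
finger_force: 20.7
```

Call:
step_arm(
  plan=[
    [[0.4, 0, 0], 0],
    [[0.5, 0, 0], 0],
    [[0.5, 0, 0], 0],
    [[0.4, 0, 0], 0],
    [[0, 0, 0], 0],
  ],
)

```text
time: 20.25
position: [0.5422, -0.0755, 0.0373]
tcp_rot: [-2.179, -2.263, 0.0]
wrist_force: [-0.5, 0.0, -0.3]
finger_gap: 0.052
finger_force: 20.6
```

```bash
python3 -c "
from h import *
to(.543,-.0766,.040,1.608);tilt()
"
```

```text
t 20.25 p [ 0.5422 -0.0755  0.0373] yaw 1.6085 tilt [-0.  0.] shift cm [-0.11  0.08 -0.27] turn 0.0 F [-0.5  0.  -0.3] gap 0.051991453820972
tilt [(np.float64(0.7255483106105513), 25, 0.018, -0.005), (np.float64(0.711764705882353), 30, 0.018, -0.005), (np.float64(0.7087492660011744), 30, 0.018, 0)]
```

Call:
step_arm(
  plan=[
    [[-1.5, 0, 0], 0],
    [[0, 0, 0.4], 0],
    [[0, 0, 0.3], 0],
    [[0, 0, 0], 0],
  ],
)

```text
time: 20.7
position: [0.5442, -0.0932, 0.0315]
tcp_rot: [2.179, 2.258, 0.001]
wrist_force: [0.8, -2.2, 3.8]
finger_gap: 0.0519
finger_force: 22.0
```

Call:
step_arm(
  plan=[
    [[0.5, 0, 0], 0],
    [[0.5, 0, 0], 0],
    [[0.5, 0, 0], 0],
    [[0.3, 0, 0], 0],
    [[0, 0, 0], 0],
  ],
)

```text
time: 21.2
position: [0.5435, -0.0764, 0.0323]
tcp_rot: [2.176, 2.258, -0.003]
wrist_force: [-2.1, -14.6, 10.9]
finger_gap: 0.052
finger_force: 22.6
```

```bash
python3 -c "
from h import *
to(.543,-.0766,.040,1.608);tilt()
"
```

```text
t 21.2 p [ 0.5435 -0.0764  0.0323] yaw 1.6075 tilt [ 0.003 -0.005] shift cm [-0.02 -0.04 -0.77] turn -0.0 F [ -2.1 -14.6  10.9] gap 0.051989643182089595
tilt [(np.float64(0.6903790087463557), 20, 0.018, -0.005), (np.float64(0.6897360703812316), 25, 0.018, -0.005), (np.float64(0.6806771745475774), 25, 0.018, 0)]
```

Hooked now: −14.6 N from the step and 10.9 N from the table. Continuing the arc about the corner.

Call:
step_arm(
  plan=[
    [[0, 0, -0.2], 0],
    [[0.35, 0, -0.35], 0],
    [[0.35, 0, -0.35], 0],
    [[0.35, 0, -0.35], 0],
    [[0, 0, 0], 0],
  ],
)

```text
time: 21.75
position: [0.5422, -0.0637, 0.0435]
tcp_rot: [2.179, 2.26, -0.001]
wrist_force: [-0.3, -5.3, 3.7]
finger_gap: 0.0516
finger_force: 20.3
```

```bash
python3 -c "
from h import *
to(.543,-.0766,.040,1.608);tilt()
"
```

```text
t 21.75 p [ 0.5422 -0.0637  0.0435] yaw 1.6073 tilt [ 0.001 -0.002] shift cm [-1.29  0.03  0.35] turn -0.001 F [-0.3 -5.3  3.7] gap 0.05156056672301492
tilt [(np.float64(0.6795612009237876), 35, 0.018, -0.005), (np.float64(0.6691729323308271), 30, 0.018, -0.005), (np.float64(0.6561242093156987), 35, 0.013, -0.005)]
```

Call:
step_arm(
  plan=[
    [[0.4, 0, -0.3], 0],
    [[0.4, 0, -0.3], 0],
    [[0.45, 0, -0.3], 0],
    [[0.45, 0, -0.27], 0],
    [[0.45, 0, -0.25], 0],
    [[0.5, 0, -0.25], 0],
    [[0, 0, 0], 0],
  ],
)

```text
time: 22.5
position: [0.5408, -0.0366, 0.0597]
tcp_rot: [2.179, 2.261, -0.001]
wrist_force: [0.0, -3.9, 3.1]
finger_gap: 0.0517
finger_force: 18.4
```

```bash
python3 -c "
from h import *
to(.543,-.0766,.040,1.608);tilt()
"
```

```text
t 22.5 p [ 0.5408 -0.0366  0.0597] yaw 1.6078 tilt [ 0.    -0.001] shift cm [-4.01  0.07  1.97] turn -0.0 F [ 0.  -3.9  3.1] gap 0.051672740613079686
tilt [(np.float64(0.5857894736842105), 60, 0.018, -0.005), (np.float64(0.5832466181061394), 55, 0.018, -0.005), (np.float64(0.5774869109947643), 60, 0.013, -0.005)]
```

Call:
step_arm(
  plan=[
    [[0.5, 0, -0.2], 0],
    [[0.5, 0, -0.2], 0],
    [[0.5, 0, -0.15], 0],
    [[0.5, 0, -0.1], 0],
    [[0.5, 0, -0.1], 0],
    [[0.5, 0, 0], 0],
    [[0.5, 0, 0], 0],
    [[0.5, 0, 0], 0],
    [[0, 0, 0], 0],
  ],
)

```text
time: 23.45
position: [0.5394, 0.0046, 0.0675]
tcp_rot: [2.179, 2.263, 0.001]
wrist_force: [-1.3, -1.6, 4.9]
finger_gap: 0.0521
finger_force: 17.7
```

```bash
python3 -c "
from h import *
to(.543,-.0766,.040,1.608);tilt()
"
```

```text
t 23.45 p [0.5394 0.0046 0.0675] yaw 1.6085 tilt [0. 0.] shift cm [-8.13  0.05  2.74] turn 0.0 F [-1.3 -1.6  4.9] gap 0.05207135095504366
tilt [(np.float64(0.45775012960082945), 90, 0.013, -0.005), (np.float64(0.45715778474399166), 90, 0.008, -0.005), (np.float64(0.4555614688664183), 95, 0.008, -0.005)]
```

About 80–90° now. I'll lift, go back over open table, and press the rim lightly onto it to level the beaker.

Call:
step_arm(
  plan=[
    [[0, 0, -2], 0],
    [[-4, 0, 0], 0],
    [[-4, 0, 0], 0],
    [[-2, 0, 0], 0],
    [[0, 0, 1], 0],
    [[0, 0, 0.6], 0],
    [[0, 0, 0], 0],
  ],
)

```text
time: 24.2
position: [0.5414, -0.0946, 0.0688]
tcp_rot: [-2.177, -2.26, 0.002]
wrist_force: [0.1, 0.5, -0.7]
finger_gap: 0.0518
finger_force: 19.6
```

Call:
step_arm(
  plan=[
    [[0, 0, 0.3], 0],
    [[0, 0, 0.3], 0],
    [[0, 0, 0.3], 0],
    [[0, 0, 0], 0],
  ],
)

```text
time: 24.6
position: [0.5426, -0.0957, 0.0615]
tcp_rot: [-2.179, -2.262, 0.0]
wrist_force: [-0.2, -0.5, 0.2]
finger_gap: 0.0521
finger_force: 19.6
```

```bash
python3 -c "
from h import *
to(.543,-.0766,.065,1.608);tilt()
"
```

```text
t 24.6 p [ 0.5426 -0.0957  0.0615] yaw 1.6083 tilt [-0.001  0.   ] shift cm [ 1.91  0.11 -0.35] turn 0.0 F [-0.2 -0.5  0.2] gap 0.05207017759572724
tilt [(np.float64(0.5084541062801933), 95, 0.013, -0.005), (np.float64(0.5081374321880651), 90, 0.013, -0.005), (np.float64(0.5077844311377245), 90, 0.018, -0.005)]
```

Call:
step_arm(
  plan=[
    [[0, 0, 0.2], 0],
    [[0, 0, 0.2], 0],
    [[0, 0, 0.2], 0],
    [[0, 0, 0], 0],
  ],
)

```text
time: 25.05
position: [0.5441, -0.0966, 0.0592]
tcp_rot: [2.178, 2.261, 0.001]
wrist_force: [-10.4, 2.5, 22.3]
finger_gap: 0.0515
finger_force: 24.4
```

Call:
step_arm(
  plan=[
    [[0, 0, 0.2], 0],
    [[0, 0, 0], 0],
  ],
)

```text
time: 25.25
position: [0.5448, -0.0969, 0.0584]
tcp_rot: [2.177, 2.26, 0.002]
wrist_force: [-11.7, 2.6, 30.2]
finger_gap: 0.052
finger_force: 27.3
```

Call:
step_arm(
  plan=[
    [[0, 0, -0.3], 0],
    [[0, 0, 0], 0],
    [[0, 0, 0], 0],
    [[0, 0, 0], 0],
    [[0, 0, 0], 0],
  ],
  grip=7.5,
)

```text
time: 25.75
position: [0.5426, -0.0961, 0.0564]
tcp_rot: [-2.179, -2.262, 0.001]
wrist_force: [-0.2, 0.2, 0.7]
finger_gap: 0.075
finger_force: 0.0
```

```bash
python3 -c "
from h import *
to(.543,-.0966,.065,1.608);tilt()
s=imaging.capture('scene');t=imaging.capture('top')
cv2.imwrite('pics/c8.png',np.hstack([cv2.resize(t[150:290,160:300],(400,400)),cv2.resize(s[120:260,260:400],(400,400))]))
"
```

```text
t 25.75 p [ 0.5426 -0.0961  0.0564] yaw 1.6077 tilt [-0.001  0.   ] shift cm [-0.06  0.04 -0.86] turn -0.0 F [-0.2  0.2  0.7] gap 0.0750313079253782
tilt [(np.float64(0.19322392800423505), 110, 0.008, -0.005), (np.float64(0.1871628910463862), 110, 0.013, -0.005), (np.float64(0.17510775862068967), 110, 0.018, -0.005)]
```

View pics/c8.png

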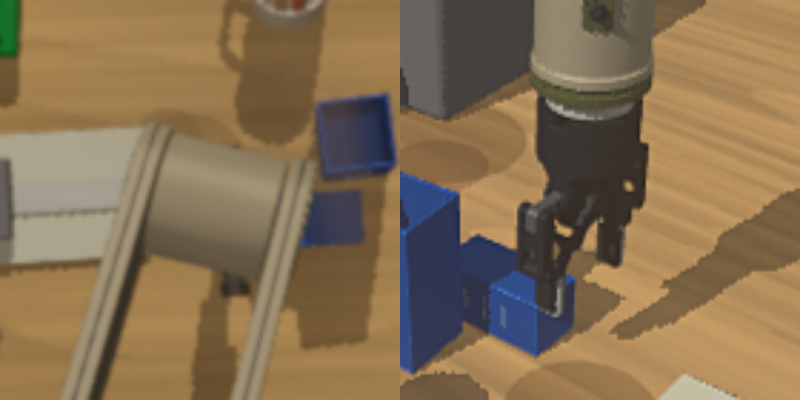

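My reading of this last picture: the beaker toppled on release and lies along y, at top crop x≈300–362 (about pixel 265–287). The big beaker hasn't moved. I've used all ten views, so I'll work numerically from here. First raise clear, then find its pose and which end is open.

Call:
step_arm(
  plan=[
    [[0, 0, -4], 0],
    [[0, 0, -4], 0],
    [[0, -4, -4], 0],
    [[0, -4, 0], 0],
    [[0, -4, 0], 0],
    [[0, 0, 0], 0],
  ],
  grip=8.5,
)

```text
time: 26.5
position: [0.4234, -0.0999, 0.1711]
tcp_rot: [-2.179, -2.26, 0.003]
wrist_force: [-0.7, 0.6, -0.9]
finger_gap: 0.0848
finger_force: 0.0
```

```bash
cat >> h.py <<'E'
def lie():
    s=imaging.capture("scene");t=imaging.capture("top");cv2.imwrite("pics/ls.png",s);cv2.imwrite("pics/lt.png",t)
    B,m=blobs("top",t,"blue",(225,215,330,300),.052,30);print(B)
    p=np.argwhere(m)[:,::-1].astype(np.float32);r=cv2.minAreaRect(p);print(r,ray("top",cv2.boxPoints(r),.05)[:,:2].round(4).tolist())
    return s,t
E
python3 -c "
from h import *
to(.543,-.0966,.065,1.608)
s,t=lie()
b,g,r=[t[...,i].astype(int) for i in range(3)];m=(b>r+40)
for y in range(205,262,2): print(y,''.join('#' if m[y,x] else '.' for x in range(235,340)))
for d in imaging.find_in('beaker_mouth','scene'): print(d)
for d in imaging.find_in('beaker_mouth','top'): print(d)
for d in imaging.find_in('beaker','top'): print(d)
"
```

```text
t 26.5 p [ 0.4234 -0.0999  0.1711] yaw 1.6071 tilt [-0.003  0.   ] shift cm [-0.11 12.   10.58] turn -0.001 F [-0.7  0.6 -0.9] gap 0.08484196204183743
[([258.1, 227.0], 303, [0.5458, -0.1406])]
((286.441162109375, 224.73526000976562), (17.48680305480957, 74.3956069946289), 85.60128784179688) [[0.5695, -0.1148], [0.58, -0.3238], [0.5309, -0.3259], [0.5206, -0.1174]]
205 ..............................................................#................###############...........
207 .....................................................##########................################..........
209 .........................................#.....................................#################.........
211 ................................................................................################.........
213 .................................................................................#############...........
215 ..................................................................................#######................
217 ....................................................................
[... 2289 characters left out ...]
..........................................................
261 .........................................................................................................
{'position': [0.6415, -0.1896, 0.0898], 'conf': 0.86}
{'position': [0.6126, -0.3227, 0.0527], 'conf': 0.8}
{'position': [0.5622, -0.1465, 0.046], 'conf': 0.7}
{'position': [0.6303, -0.2126, 0.0259], 'conf': 0.83}
{'position': [0.5463, -0.167, 0.0508], 'conf': 0.8}
{'position': [0.5936, -0.328, 0.0239], 'conf': 0.54}
{'position': [0.592, -0.3233, 0.0179], 'conf': 0.82}
{'position': [0.5485, -0.1735, 0.0519], 'conf': 0.58}
{'position': [0.6254, -0.2186, 0.0295], 'conf': 0.55}
{'position': [0.5752, 0.1268, 0.0078], 'conf': 0.53}
```

```bash
python3 -c "
from h import *
s=cv2.imread('pics/ls.png');t=cv2.imread('pics/lt.png')
b,g,r=[t[...,i].astype(int) for i in range(3)];m=(b>1.5*r+5)&(b>1.2*g)
k=np.zeros_like(m);k[214:242,240:306]=1;m&=k
p=np.argwhere(m)[:,::-1].astype(np.float32);R_=cv2.minAreaRect(p);print(R_,ray('top',cv2.boxPoints(R_),.05)[:,:2].round(4).tolist())
for y in range(215,241,3): print(y,''.join('#' if m[y,x] else '.' for x in range(240,306)))
# scene: rectify +y end face and +x face hyps
y1=-.113
c=lambda P:np.round(proj('scene',P)).astype(int)
for y in (-.125,-.12,-.115,-.11,-.105,-.1):
  print(y,[ [s[v,u].tolist() for (u,v) in c([[.545+dx,y,z] for dx in(-.02,-.01,0,.01,.02)])] for z in(.01,.026,.042)])
"
```

```text
((260.89312744140625, 226.71725463867188), (17.522598266601562, 23.252735137939453), 85.2363510131836) [[0.5693, -0.1145], [0.573, -0.1796], [0.5239, -0.1824], [0.5203, -0.1174]]
215 ..................................................................
218 ....................######........................................
221 ..........####################....................................
224 ..........#####################...................................
227 ..........#####################...................................
230 ..........#######################.................................
233 ..........########################................................
236 ..........######..................................................
239 ..................................................................
-0.125 [[[74, 57, 60], [91, 62, 59], [89, 63, 59], [85, 60, 57], [140, 80, 57]], [[75, 59, 60], [73, 56, 58], [71, 53, 56], [86, 60, 57], [143, 83, 58]], [[108, 69, 62], [136, 79, 60], [136, 78, 59], [134, 78, 59], [204, 118, 70]]]
-0.12 [[[71, 54, 55], [91, 62, 59], [89, 62, 59], 
[... 399 characters left out ...]
-0.11 [[[63, 92, 116], [70, 78, 87], [60, 80, 102], [73, 79, 89], [58, 67, 79]], [[66, 99, 125], [79, 63, 59], [71, 56, 60], [89, 61, 58], [88, 61, 58]], [[67, 99, 125], [79, 53, 49], [71, 56, 58], [71, 55, 57], [80, 58, 57]]]
-0.105 [[[65, 90, 113], [71, 105, 132], [70, 103, 129], [100, 157, 197], [98, 150, 191]], [[66, 97, 122], [66, 95, 121], [72, 54, 55], [90, 63, 60], [90, 62, 60]], [[67, 98, 123], [66, 98, 123], [73, 55, 56], [73, 57, 59], [81, 59, 59]]]
-0.1 [[[62, 87, 108], [68, 99, 125], [97, 147, 186], [99, 152, 192], [92, 144, 182]], [[67, 98, 122], [66, 94, 119], [63, 93, 116], [96, 65, 60], [88, 58, 54]], [[67, 98, 124], [67, 97, 121], [66, 99, 124], [74, 57, 60], [87, 62, 58]]]
```

The +y end face shows cavity shading, so the mouth still faces +y. The beaker lies at about y −0.22…−0.115 and x≈0.547, with its closed end next to the big beaker. I'll grip it at the mouth end first and pull it clear.

Call:
step_arm(
  plan=[
    [[-1.3, 4.1, 0], 0],
    [[-1.3, 4.1, 0], 0],
    [[-1.3, 4.1, 0], 0],
    [[0, 0, 4.5], 0],
    [[0, 0, 4.5], 0],
    [[0, 0, 4], 0],
    [[0, 0, 3], 0],
    [[0, 0, 0.4], 0],
    [[0, 0, 0], 0],
  ],
)

```text
time: 27.65
position: [0.5518, -0.1345, 0.0073]
tcp_rot: [-2.178, -2.261, 0.002]
wrist_force: [0.5, 0.6, -0.1]
finger_gap: 0.0847
finger_force: 0.0
```

```bash
python3 -c "
from h import *
to(.546,-.14,.006,1.61)
"
```

```text
t 27.65 p [ 0.5518 -0.1345  0.0073] yaw 1.6082 tilt [-0.002  0.001] shift cm [-0.53 -0.6   0.13] turn -0.002 F [ 0.5  0.6 -0.1] gap 0.08474282721708803
```

Call:
step_arm(
  plan=[
    [[0, -0.3, 0], 0],
    [[0, 0, 0], 0],
    [[0, 0, 0], 0],
    [[0, 0, 0], 0],
    [[0, 0, -0.4], 0],
    [[0, -2, 0], 0],
    [[0, -2.5, 0], 0],
    [[0, -2.5, 0], 0],
    [[0, 0, 0.4], 0],
    [[0, 0, 0], 0],
  ],
  grip=4.5,
)

```text
time: 28.65
position: [0.4791, -0.1379, 0.0094]
tcp_rot: [2.18, 2.26, 0.001]
wrist_force: [0.7, -0.1, -0.5]
finger_gap: 0.052
finger_force: 21.1
```

Call:
step_arm(
  plan=[
    [[0, 0, 0], 0],
    [[0, 0, 0], 0],
    [[0, 0, 0], 0],
    [[0, 0, 0], 0],
    [[0, 0, -4], 0],
    [[0, 0, -4], 0],
    [[-4, 0, 0], 0],
    [[-2.8, 0, 0], 0],
    [[0, 0, 0], 0],
  ],
  grip=8.5,
)

```text
time: 29.55
position: [0.4821, -0.2085, 0.0892]
tcp_rot: [2.181, 2.258, -0.001]
wrist_force: [-0.1, -0.2, -1.0]
finger_gap: 0.0853
finger_force: 0.0
```

```bash
python3 -c "
from h import *
to(.48,-.205,.004,1.608)
s=imaging.capture('scene')
b,g,r=[s[...,i].astype(int) for i in range(3)];m=((b>r+10)&(b>1.25*g)).astype(np.uint8)
best=[]
for x in np.arange(.45,.52,.005):
 for y in np.arange(-.26,-.18,.005):
  for yw in(1.5,1.57,1.61,1.66):
   a=np.array([np.cos(yw),np.sin(yw),0]);c=np.array([np.sin(yw),-np.cos(yw),0])
   P=[np.array([x,y,z])+a*u+c*w for z in(0,.052) for u in(0,.105) for w in(-.026,.026)]
   h=cv2.convexHull(np.round(proj('scene',P)).astype(np.int32));k=np.zeros_like(m);cv2.fillConvexPoly(k,h,1)
   k2=cv2.dilate(k,np.ones((13,13)))
   best.append(((k&m).sum()/(k|(m&k2)).sum(),x,y,yw))
best.sort(reverse=True);print(np.round(best[:4],3))
"
```

```text
t 29.55 p [ 0.4821 -0.2085  0.0892] yaw 1.6056 tilt [ 0.001 -0.002] shift cm [ 0.38 -0.21  8.52] turn -0.002 F [-0.1 -0.2 -1. ] gap 0.08529330772374749
[[ 0.858  0.48  -0.225  1.61 ]
 [ 0.855  0.48  -0.225  1.5  ]
 [ 0.853  0.475 -0.225  1.5  ]
 [ 0.851  0.485 -0.225  1.61 ]]
```

Call:
step_arm(
  plan=[
    [[0, -0.2, 3], 0],
    [[0, 0, 3], 0],
    [[0, 0, 2], 0],
    [[0, 0, 0.4], 0],
    [[0, 0, 0], 0],
  ],
)

```text
time: 30.1
position: [0.4788, -0.2044, 0.0035]
tcp_rot: [-2.178, -2.261, 0.001]
wrist_force: [0.3, -0.2, -0.4]
finger_gap: 0.0845
finger_force: 0.0
```

Call:
step_arm(
  plan=[
    [[0, 0, 0], 0],
    [[0, 0, 0], 0],
    [[0, 0, 0], 0],
    [[0, 0, 0], 0],
    [[0, 0, -3], 0],
    [[4, 0, 0], 0],
    [[4, 2, 0], 0],
    [[1, 4, 0], 0],
    [[0, 0, 0], 0],
  ],
  grip=4.5,
  squeeze=20,
)

```text
time: 31.0
position: [0.5394, -0.1114, 0.0345]
tcp_rot: [2.176, 2.264, 0.003]
wrist_force: [-0.7, 0.2, -0.3]
finger_gap: 0.052
finger_force: 21.8
```

```bash
python3 -c "
from h import *
to(.543,-.114,.006,1.608);tilt(.018)
"
```

```text
t 31.0 p [ 0.5394 -0.1114  0.0345] yaw 1.6105 tilt [0.002 0.   ] shift cm [-0.27  0.34  2.85] turn 0.002 F [-0.7  0.2 -0.3] gap 0.05204789724188693
tilt [(np.float64(0.6916221033868093), 0, 0.018, -0.005), (np.float64(0.6915274463007159), 5, 0.018, -0.005), (np.float64(0.6866113744075829), 0, 0.012999999999999998, -0.005)]
```

Call:
step_arm(
  plan=[
    [[0, 0.3, 1.5], 0],
    [[0, 0, 1.3], 0],
    [[0, 0, 0], 0],
    [[0.6, 0, 0], 0],
    [[0.6, 0, 0], 0],
    [[0.6, 0, 0], 0],
    [[0.5, 0, 0], 0],
    [[0, 0, 0], 0],
  ],
)

```text
time: 31.85
position: [0.5386, -0.0937, 0.0078]
tcp_rot: [2.176, 2.259, -0.006]
wrist_force: [-5.5, -18.2, 5.3]
finger_gap: 0.0519
finger_force: 21.5
```

Call:
step_arm(
  plan=[
    [[0.25, 0, -0.7], 0],
    [[0.35, 0, -0.7], 0],
    [[0.4, 0, -0.65], 0],
    [[0.45, 0, -0.65], 0],
    [[0, 0, 0], 0],
  ],
)

```text
time: 32.35
position: [0.5385, -0.0758, 0.0346]
tcp_rot: [2.178, 2.261, 0.001]
wrist_force: [-0.4, -3.6, 2.0]
finger_gap: 0.0521
finger_force: 20.4
```

```bash
python3 -c "
from h import *
to(.543,-.0766,.040,1.608);tilt(.018)
"
```

```text
t 32.35 p [ 0.5385 -0.0758  0.0346] yaw 1.6083 tilt [ 0.002 -0.001] shift cm [-0.1   0.45 -0.54] turn 0.0 F [-0.4 -3.6  2. ] gap 0.052087438458336355
tilt [(np.float64(0.7077652637818613), 20, 0.023, -0.005), (np.float64(0.7050445103857567), 25, 0.023, 0), (np.float64(0.687905604719764), 25, 0.023, -0.005)]
```

Call:
step_arm(
  plan=[
    [[0.35, 0, -0.3], 0],
    [[0.4, 0, -0.33], 0],
    [[0.4, 0, -0.33], 0],
    [[0.4, 0, -0.3], 0],
    [[0.4, 0, -0.3], 0],
    [[0.45, 0, -0.3], 0],
    [[0, 0, 0], 0],
  ],
)

```text
time: 33.1
position: [0.5373, -0.0518, 0.0522]
tcp_rot: [2.179, 2.262, 0.0]
wrist_force: [-0.5, -3.5, 2.3]
finger_gap: 0.0515
finger_force: 19.1
```

```bash
python3 -c "
from h import *
to(.543,-.0766,.040,1.608);tilt(.018)
"
```

```text
t 33.1 p [ 0.5373 -0.0518  0.0522] yaw 1.6081 tilt [ 0.001 -0.   ] shift cm [-2.5   0.48  1.22] turn 0.0 F [-0.5 -3.5  2.3] gap 0.05146618021878959
tilt [(np.float64(0.6600454029511919), 40, 0.023, -0.005), (np.float64(0.6418578623391158), 45, 0.023, -0.005), (np.float64(0.6343612334801763), 45, 0.018, -0.005)]
```

Call:
step_arm(
  plan=[
    [[0.45, 0, -0.22], 0],
    [[0.45, 0, -0.22], 0],
    [[0.47, 0, -0.2], 0],
    [[0.48, 0, -0.15], 0],
    [[0.5, 0, -0.13], 0],
    [[0.5, 0, -0.12], 0],
    [[0.5, 0, -0.05], 0],
    [[0.5, 0, -0.05], 0],
    [[0.5, 0, -0.05], 0],
    [[0, 0, 0], 0],
  ],
)

```text
time: 34.15
position: [0.5356, -0.0082, 0.064]
tcp_rot: [2.179, 2.262, 0.0]
wrist_force: [0.4, -2.5, 2.9]
finger_gap: 0.0521
finger_force: 16.7
```

```bash
python3 -c "
from h import *
to(.543,-.0766,.040,1.608);tilt(.018)
"
```

```text
t 34.15 p [ 0.5356 -0.0082  0.064 ] yaw 1.6082 tilt [ 0.001 -0.   ] shift cm [-6.86  0.48  2.41] turn 0.0 F [ 0.4 -2.5  2.9] gap 0.052056395601672155
tilt [(np.float64(0.47253886010362695), 85, 0.023, -0.005), (np.float64(0.4718131030980193), 80, 0.023, -0.005), (np.float64(0.4717762817193164), 85, 0.012999999999999998, -0.005)]
```

Call:
step_arm(
  plan=[
    [[0.5, 0.2, 0], 0],
    [[0.5, 0.2, 0], 0],
    [[0.5, 0.2, 0], 0],
    [[0.5, 0.2, 0], 0],
    [[0.5, 0, 0], 0],
    [[0.5, 0, 0], 0],
    [[0.5, 0, 0], 0],
    [[0.5, 0, 0], 0],
    [[0, 0, 0], 0],
  ],
)

```text
time: 35.1
position: [0.5407, 0.0324, 0.0632]
tcp_rot: [-2.178, -2.261, 0.002]
wrist_force: [-4.2, -1.1, 3.7]
finger_gap: 0.0519
finger_force: 18.6
```

Call:
step_arm(
  plan=[
    [[0, 0, 0.15], 0],
    [[0, 0, 0.15], 0],
    [[0, 0, 0.1], 0],
    [[0, 0, 0], 0],
  ],
)

```text
time: 35.5
position: [0.5414, 0.0331, 0.0624]
tcp_rot: [-2.178, -2.261, -0.001]
wrist_force: [-16.9, 3.1, 29.8]
finger_gap: 0.0517
finger_force: 26.1
```

```bash
python3 -c "
from h import *
to(.543,-.0766,.040,1.608);tilt(.018);o=bot.get_obs();print(o['wrist_torque'])
"
```

```text
t 35.5 p [0.5414 0.0331 0.0624] yaw 1.608 tilt [-0.001  0.002] shift cm [-10.97  -0.25   2.22] turn -0.0 F [-16.9   3.1  29.8] gap 0.05168413852179881
tilt [(np.float64(0.3725590955806783), 100, 0.012999999999999998, -0.005), (np.float64(0.36681659170414793), 100, 0.023, -0.005), (np.float64(0.3667334669338677), 100, 0.018, -0.005)]
[-0.03182873  3.32200268 -0.39512522]
```

Pressed onto the plate. I'll lift and measure the tilt more finely, using only the part of the beaker below the fingers.

Call:
step_arm(
  plan=[
    [[0, 0, -2], 0],
    [[0, 0, -3], 0],
    [[0, 0, 0], 0],
  ],
)

```text
time: 35.85
position: [0.5448, 0.0324, 0.114]
tcp_rot: [2.177, 2.259, 0.009]
wrist_force: [1.8, -0.5, -1.0]
finger_gap: 0.0518
finger_force: 20.0
```

```bash
cat >> h.py <<'E'
def fine(ths=range(60,121,3)):
    s=imaging.capture("scene");b,g,r=[s[...,i].astype(int) for i in range(3)]
    m=((b>1.15*r)&(b>1.1*g)).astype(np.uint8)
    o=bot.get_obs();p=np.array(o["position"]);M=R.from_rotvec(o["tcp_rot"]).as_matrix()
    ax,cl,up=M[:,0],M[:,1],-M[:,2]; best=[]
    G=p+up*.0245
    vmin=proj("scene",[p+cl*.04])[0,1]+2   # below finger tips
    for th in ths:
      for d in np.arange(.008,.033,.004):
       for e in np.arange(-.008,.009,.004):
        t=np.radians(th);a=np.cos(t)*ax-np.sin(t)*up;n=np.sin(t)*ax+np.cos(t)*up
        P=[G+a*u+n*(v+e)+cl*w for u in(-d,.105-d) for v in(-.026,.026) for w in(-.026,.026)]
        h=cv2.convexHull(np.round(proj("scene",P)*8).astype(np.int32));k=np.zeros_like(m);cv2.fillConvexPoly(k,h,1,shift=3)
        w0=cv2.dilate(k,np.ones((41,41)));w0[:int(vmin)]=0
        best.append((((k&m&w0).sum()/((k|m)&w0).sum()).round(4),th,round(d,3),round(e,3)))
    best.sort(reverse=True)
    for th in ths: print(max(x for x in best if x[1]==th),end=" ")
    print();cv2.imwrite("pics/m.png",m*255);return s,m
E
python3 -c "
from h import *
to(.543,-.0766,.040,1.608);s,m=fine()
u,v=proj('scene',[bot.get_obs()['position']])[0].astype(int);print(u,v)
for y in range(v-30,v+60,4): print(y,''.join('#' if m[y,x] else '.' for x in range(u-45,u+45)))
"
```

```text
t 35.85 p [0.5448 0.0324 0.114 ] yaw 1.6081 tilt [0.007 0.001] shift cm [-10.89  -0.63   7.39] turn 0.0 F [ 1.8 -0.5 -1. ] gap 0.05180369957691567
(np.float64(0.2913), 60, np.float64(0.032), np.float64(-0.008)) (np.float64(0.3172), 63, np.float64(0.032), np.float64(-0.008)) (np.float64(0.3399), 66, np.float64(0.032), np.float64(-0.008)) (np.float64(0.3699), 69, np.float64(0.032), np.float64(-0.008)) (np.float64(0.4055), 72, np.float64(0.032), np.float64(-0.008)) (np.float64(0.4452), 75, np.float64(0.032), np.float64(-0.008)) (np.float64(0.4874), 78, np.float64(0.032), np.float64(-0.008)) (np.float64(0.5479), 81, np.float64(0.032), np.float64(-0.008)) (np.float64(0.5973), 84, np.float64(0.032), np.float64(-0.008)) (np.float64(0.668), 87, np.float64(0.032), np.float64(-0.008)) (np.float64(0.7417), 90, np.float64(0.032), np.float64(-0.008)) (np.float64(0.8014), 93, np.float64(0.032), np.float64(-0.008)) (np.float64(0.8271), 96, np.float64(0.032), np.float64(-0.008)) (np.float64(0.8189), 99, np.float64(0.032), np.float64(-0.004)) (np.float64(0.7947), 102, np.float64(0.032), np.float64(0.
[... 1879 characters left out ...]
...................................
259 ..........................................................................................
263 ..........................................................................................
267 ..........................................................................................
271 ..........................................................................................
275 ..........................................................................................
279 ..........................................................................................
283 ..........................................................................................
```

```bash
cat >> h.py <<'E'
def fit3(ths=range(60,151,3),d=(.01,.075),ee=(-.016,.017),yo=(0,)):
    s=imaging.capture("scene");b,g,r=[s[...,i].astype(int) for i in range(3)]
    m=(b>1.15*r)&(b>1.1*g);dark=(s.max(2)<75)&~m; metal=(abs(b-r)<14)&(s.max(2)<150)&~m; gr=dark|metal
    o=bot.get_obs();p=np.array(o["position"]);M=R.from_rotvec(o["tcp_rot"]).as_matrix()
    ax,cl,up=M[:,0],M[:,1],-M[:,2]; best=[];G=p+up*.0245
    for th in ths:
      for dd in np.arange(d[0],d[1],.005):
       for e in np.arange(*ee,.004):
        t=np.radians(th);a=np.cos(t)*ax-np.sin(t)*up;n=np.sin(t)*ax+np.cos(t)*up
        P=[G+a*u+n*(v+e)+cl*w for u in(-dd,.105-dd) for v in(-.026,.026) for w in(-.026,.026)]
        h=cv2.convexHull(np.round(proj("scene",P)*8).astype(np.int32));k=np.zeros(m.shape,np.uint8);cv2.fillConvexPoly(k,h,1,shift=3)
        w0=cv2.dilate(k,np.ones((51,51)))>0;k=k>0
        best.append((round(float((k&m).sum()/((k&m).sum()+(k&~m&~gr).sum()+(m&~k&w0).sum())),4),th,round(dd,3),round(e,3)))
    best.sort(reverse=True);print(best[:12]);return s,m
E
python3 -c "
from h import *
fit3()
"
```

```text
Traceback (most recent call last):
  File "h.py", line 75, in fit3
    h=cv2.convexHull(np.round(proj("scene",P)*8).astype(np.int32));k=np.zeros(m.shape,np.uint8);cv2.fillConvexPoly(k,h,1,shift=3)
                              ~~~~^^^^^^^^^^^
  File "h.py", line 5, in proj
    m=imaging.camera_model(n); f=210/np.tan(np.radians(m["vfov"])/2)
ValueError: time passes only in moves, steps and waits
```

```bash
python3 - <<'E'
t=open("h.py").read()
t=t.replace("def proj(","_c={}\ndef cam(n):\n    if n not in _c: _c[n]=imaging.camera_model(n)\n    return _c[n]\ndef proj(",1).replace("    m=imaging.camera_model(n);","    m=cam(n);")
open("h.py","w").write(t)
E
python3 -c "
from h import *
fit3()
"
```

```text
[(0.7496, 87, np.float64(0.035), np.float64(-0.016)), (0.7378, 87, np.float64(0.04), np.float64(-0.016)), (0.7307, 90, np.float64(0.035), np.float64(-0.016)), (0.7301, 90, np.float64(0.03), np.float64(-0.016)), (0.7239, 84, np.float64(0.04), np.float64(-0.016)), (0.7215, 84, np.float64(0.035), np.float64(-0.016)), (0.7205, 87, np.float64(0.03), np.float64(-0.016)), (0.7146, 90, np.float64(0.04), np.float64(-0.016)), (0.7104, 81, np.float64(0.04), np.float64(-0.016)), (0.7041, 93, np.float64(0.035), np.float64(-0.016)), (0.7031, 93, np.float64(0.03), np.float64(-0.016)), (0.6975, 90, np.float64(0.025), np.float64(-0.016))]
```

```bash
python3 -c "
from h import *
s,m=fit3(range(75,112,3),(.02,.056),(-.032,.0))
# compare with the vertical edges: rim/lower corners
sub=s[190:255,325:425];cv2.imwrite('pics/sub.png',sub)
for y in range(196,252,5): print(y,' '.join('%d'%s[y,x].argmax()+('%02d'%(s[y,x].max()//10)) for x in range(336,392,3)))
"
```

```text
[(0.8988, 75, np.float64(0.035), np.float64(-0.028)), (0.8921, 75, np.float64(0.04), np.float64(-0.028)), (0.8907, 78, np.float64(0.035), np.float64(-0.028)), (0.8812, 75, np.float64(0.04), np.float64(-0.024)), (0.8695, 81, np.float64(0.035), np.float64(-0.024)), (0.8665, 78, np.float64(0.04), np.float64(-0.024)), (0.8602, 78, np.float64(0.035), np.float64(-0.024)), (0.8428, 75, np.float64(0.035), np.float64(-0.032)), (0.8426, 78, np.float64(0.04), np.float64(-0.028)), (0.8364, 75, np.float64(0.035), np.float64(-0.024)), (0.8346, 81, np.float64(0.035), np.float64(-0.028)), (0.8302, 81, np.float64(0.04), np.float64(-0.024))]
196 217 217 217 217 217 218 013 007 207 211 209 206 205 205 205 206 205 205 205
201 218 218 218 218 013 013 013 007 206 208 206 206 206 008 205 206 205 205 205
206 218 217 218 013 012 012 012 009 206 206 206 205 205 205 205 205 205 205 218
211 217 218 218 014 013 013 013 009 205 206 206 205 008 205 008 010 205 204 219
216 219 219 219 219 013 012 013 011 206 208 207 205 205 206 009 009 205 206 216
221 219 219 219 220 013 012 013 013 013 014 205 206 207 206 009 009 219 219 218
226 219 219 219 219 213 013 013 014 013 210 206 206 215 008 009 009 009 217 217
231 218 219 219 218 220 013 012 013 013 013 208 205 215 009 009 009 009 219 211
236 218 218 218 218 218 013 013 012 012 013 013 013 010 009 009 009 009 212 211
241 217 217 218 218 218 220 012 013 013 013 013 013 016 009 009 009 010 212 212
246 218 218 217 217 217 218 013 013 013 013 013 013 013 009 009 212 212 212 212
251 216 215 218 218 218 217 217 217 219 217 219 220 212 209 212 212 212 212 212
```

The fit (0.90) says θ≈75°, and the beaker has slipped so the pads hold it by one edge. The press landed on the plate's edge, so it didn't level. I'll press it on open table instead, where the contact lies on the correcting side.

Call:
step_arm(
  plan=[
    [[-4, 0, 0], 0],
    [[-4, 0, 0], 0],
    [[-4, 0, 0], 0],
    [[0, 0, 2], 0],
    [[0, 0, 2], 0],
    [[0, 0, 1], 0],
    [[0, 0, 0], 0],
  ],
)

```text
time: 36.75
position: [0.5443, -0.0874, 0.0571]
tcp_rot: [-2.177, -2.259, 0.003]
wrist_force: [-0.9, -0.4, -0.6]
finger_gap: 0.0516
finger_force: 20.5
```

```bash
python3 -c "
from h import *
to(.543,-.09,.057,1.608)
s,m=fit3(range(60,100,3),(.02,.056),(-.036,.0))
"
```

```text
t 36.75 p [ 0.5443 -0.0874  0.0571] yaw 1.6078 tilt [-0.005  0.001] shift cm [-0.26 -0.14  0.01] turn -0.0 F [-0.9 -0.4 -0.6] gap 0.05157402579978283
[(0.73, 90, np.float64(0.035), np.float64(-0.012)), (0.7175, 90, np.float64(0.03), np.float64(-0.012)), (0.7173, 87, np.float64(0.035), np.float64(-0.016)), (0.7067, 90, np.float64(0.03), np.float64(-0.016)), (0.7064, 87, np.float64(0.04), np.float64(-0.012)), (0.7053, 87, np.float64(0.035), np.float64(-0.012)), (0.7037, 87, np.float64(0.03), np.float64(-0.016)), (0.7034, 90, np.float64(0.04), np.float64(-0.012)), (0.7017, 84, np.float64(0.035), np.float64(-0.016)), (0.6988, 90, np.float64(0.035), np.float64(-0.016)), (0.6981, 84, np.float64(0.04), np.float64(-0.016)), (0.6952, 84, np.float64(0.035), np.float64(-0.02))]
```

Call:
step_arm(
  plan=[
    [[0, 0, 0.2], 0],
    [[0, 0, 0.2], 0],
    [[0, 0, 0], 0],
  ],
)

```text
time: 37.1
position: [0.5466, -0.0878, 0.0562]
tcp_rot: [2.179, 2.262, 0.001]
wrist_force: [0.4, -0.6, -0.0]
finger_gap: 0.0518
finger_force: 20.3
```

Call:
step_arm(
  plan=[
    [[0, 0, 0.2], 0],
    [[0, 0, 0.2], 0],
    [[0, 0, 0], 0],
  ],
)

```text
time: 37.4
position: [0.5472, -0.0877, 0.0548]
tcp_rot: [2.179, 2.262, 0.002]
wrist_force: [-9.5, 5.4, 21.0]
finger_gap: 0.0515
finger_force: 23.6
```

Call:
step_arm(
  plan=[
    [[0, 0, 0.2], 0],
    [[0, 0, 0], 0],
  ],
)

```text
time: 37.6
position: [0.5478, -0.0875, 0.0543]
tcp_rot: [2.178, 2.261, 0.003]
wrist_force: [-14.7, 7.5, 32.4]
finger_gap: 0.0517
finger_force: 28.9
```

```bash
python3 -c "
from h import *
# previous dump pose (TCP .5448,.0324): expected edge directions for vertical and for 10deg tilt
for th in (75,80,85,90,95):
    t=np.radians(th);v=np.array([0,np.cos(t),-np.sin(t)])
    a=proj('scene',[[.53,.02,.1],np.array([.53,.02,.1])+.06*v]);d=a[1]-a[0];print(th,'slope',(d[0]/d[1]).round(3))
s=imaging.capture('scene');b,g,r=[s[...,i].astype(int) for i in range(3)];m=(b>1.15*r)&(b>1.1*g);m[:,:290]=0
u,v=proj('scene',[bot.get_obs()['position']])[0].astype(int);print(u,v)
for y in range(v-36,v+44,4): print(y,''.join('#' if m[y,x] else '.' for x in range(u-45,u+45)))
for th in (70,75,80,85,90,95):
    t=np.radians(th);w=np.array([0,np.cos(t),-np.sin(t)])
    a=proj('scene',[[.53,-.1,.08],np.array([.53,-.1,.08])+.06*w]);d=a[1]-a[0];print(th,'slope',(d[0]/d[1]).round(3))
print(bot.get_obs()['wrist_torque'],bot.get_obs()['wrist_force'])
"
```

```text
75 slope 0.135
80 slope 0.049
85 slope -0.042
90 slope -0.139
95 slope -0.245
324 226
190 ..........................................................................................
194 ..........................................................................................
198 ..........................................................................................
202 ......................###.............###.................................................
206 .................########........................##.......................................
210 ..................########............###.....######......................................
214 ...................#######...................########.....................................
218 ....................#######.................#########.....................................
222 .....................#############..........##########....................................
226 ......................########.##...........###########...................................
230 ........................##########.........#############....
[... 355 characters left out ...]
############...........................................
250 ..........................................................................................
254 ..........................................................................................
258 ..........................................................................................
262 ..........................................................................................
266 ..........................................................................................
70 slope 0.26
75 slope 0.186
80 slope 0.109
85 slope 0.029
90 slope -0.056
95 slope -0.148
[ 0.88037184  2.74752274 -0.31398447] [-14.97522137   8.13758036  32.1645499 ]
```

Edge slopes (0.25–0.28) show it is really at θ≈70° with the corner right under the grip, so pressing alone doesn't turn it. I'll drag in +y while pressed so friction rotates it the rest of the way.

Call:
step_arm(
  plan=[
    [[0.4, 0, 0], 0],
    [[0.4, 0, 0], 0],
    [[0.4, 0, 0], 0],
    [[0.4, 0, 0], 0],
    [[0.4, 0, 0], 0],
    [[0, 0, 0], 0],
  ],
)

```text
time: 38.25
position: [0.5478, -0.0689, 0.0524]
tcp_rot: [2.176, 2.259, 0.002]
wrist_force: [-0.0, -2.5, 10.4]
finger_gap: 0.0519
finger_force: 19.0
```

```bash
cat >> h.py <<'E'
def edge():
    s=imaging.capture('scene');b,g,r=[s[...,i].astype(int) for i in range(3)];m=(b>1.15*r)&(b>1.1*g);m[:,:290]=0
    o=bot.get_obs();p=np.array(o["position"]);u,v=proj('scene',[p])[0].astype(int)
    q=m[:,u-45:u+45];rows=[y for y in range(v-24,v+45) if q[y].sum()>5];rows=rows[:-5]
    L=[np.argmax(q[y]) for y in rows];Rr=[89-np.argmax(q[y][::-1]) for y in rows]
    def rob(x):
        x=np.array(x,float);y=np.array(rows,float);k=np.ones(len(x),bool)
        for _ in range(3):
            c=np.polyfit(y[k],x[k],1);k=abs(np.polyval(c,y)-x)<2
        return c[0].round(3)
    tab=[]
    for th in range(50,131,5):
        t=np.radians(th);w=np.array([0,np.cos(t),-np.sin(t)]);a=proj('scene',[p+[0,0,.02],p+[0,0,.02]+.06*w]);d=a[1]-a[0];tab.append(d[0]/d[1])
    sl=[rob(L),rob(Rr)];print("slopes",sl,"theta",[np.interp(-x,-np.array(tab),range(50,131,5)).round(1) for x in sl],"rows",rows[0],rows[-1]);return s,m
E
python3 -c "
from h import *
to(.543,-.09,.057,1.608);edge()"
```

```text
t 38.25 p [ 0.5478 -0.0689  0.0524] yaw 1.6082 tilt [ 0.005 -0.002] shift cm [-2.09 -0.55 -0.46] turn 0.0 F [-0.  -2.5 10.4] gap 0.05194671206401784
slopes [np.float64(0.218), np.float64(0.148)] theta [np.float64(72.6), np.float64(77.1)] rows 206 245
```

Call:
step_arm(
  plan=[
    [[0.4, 0, 0.05], 0],
    [[0.4, 0, 0.1], 0],
    [[0.4, 0, 0.1], 0],
    [[0.4, 0, 0.1], 0],
    [[0.4, 0, 0.1], 0],
    [[0, 0, 0], 0],
  ],
)

```text
time: 38.9
position: [0.5471, -0.0489, 0.0478]
tcp_rot: [2.176, 2.259, 0.003]
wrist_force: [0.6, -2.5, 9.9]
finger_gap: 0.0516
finger_force: 20.1
```

```bash
python3 -c "
from h import *
to(.543,-.09,.057,1.608);edge()"
```

```text
t 38.9 p [ 0.5471 -0.0489  0.0478] yaw 1.6082 tilt [ 0.005 -0.002] shift cm [-4.09 -0.56 -0.91] turn 0.0 F [ 0.6 -2.5  9.9] gap 0.05157768770474403
slopes [np.float64(0.111), np.float64(0.275)] theta [np.float64(78.9), np.float64(68.4)] rows 211 248
```

Call:
step_arm(
  plan=[
    [[0.1, 0, 0.15], 0],
    [[0.1, 0, 0.15], 0],
    [[0.1, 0, 0.15], 0],
    [[0.1, 0, 0.15], 0],
    [[0, 0, 0], 0],
  ],
)

```text
time: 39.45
position: [0.5488, -0.0439, 0.0449]
tcp_rot: [2.175, 2.258, 0.008]
wrist_force: [-6.8, 7.2, 30.6]
finger_gap: 0.051
finger_force: 17.0
```

```bash
python3 -c "
from h import *
to(.543,-.09,.057,1.608);edge()"
```

```text
t 39.45 p [ 0.5488 -0.0439  0.0449] yaw 1.6084 tilt [ 0.008 -0.001] shift cm [-4.59 -0.74 -1.21] turn 0.0 F [-6.8  7.2 30.6] gap 0.05099322650825387
slopes [np.float64(0.084), np.float64(0.34)] theta [np.float64(80.5), np.float64(64.1)] rows 213 249
```

Call:
step_arm(
  plan=[
    [[0, 0, -0.25], 0],
    [[0, 0, 0], 0],
  ],
)

```text
time: 39.7
position: [0.5479, -0.0443, 0.0454]
tcp_rot: [2.175, 2.259, 0.006]
wrist_force: [-0.6, 1.4, 14.0]
finger_gap: 0.0512
finger_force: 21.3
```

```bash
python3 -c "
from h import *
to(.543,-.09,.057,1.608);s,m=edge()
u,v=proj('scene',[bot.get_obs()['position']])[0].astype(int)
for y in range(v-36,v+40,3): print(y,''.join('#' if m[y,x] else '.' for x in range(u-45,u+45)))
"
```

```text
t 39.7 p [ 0.5479 -0.0443  0.0454] yaw 1.6084 tilt [ 0.007 -0.001] shift cm [-4.55 -0.66 -1.16] turn 0.0 F [-0.6  1.4 14. ] gap 0.051234935018214044
slopes [np.float64(0.088), np.float64(0.335)] theta [np.float64(80.2), np.float64(64.5)] rows 212 249
200 ..........................................................................................
203 ........................##########........................................................
206 ....................##############........................................................
209 ................##########................................................................
212 ...............##########.............#...................................................
215 ...............###########...............#####............................................
218 ................##########................................................................
221 ................##########.............###................................................
224 ................######.####.............#.....##.....................................
[... 920 characters left out ...]
...................................
257 ..........................................................................................
260 ..........................................................................................
263 ..........................................................................................
266 ..........................................................................................
269 ..........................................................................................
272 ..........................................................................................
275 ..........................................................................................
```

θ≈80°, past the tipping point (66°), so on release it should rock flat onto its rim.

Call:
step_arm(
  plan=[
    [[0, 0, -0.1], 0],
    [[0, 0, 0], 0],
    [[0, 0, 0], 0],
    [[0, 0, 0], 0],
    [[0, 0, 0], 0],
    [[0, 0, 0], 0],
  ],
  grip=8.5,
)

```text
time: 40.35
position: [0.5444, -0.044, 0.0426]
tcp_rot: [-2.18, -2.262, 0.0]
wrist_force: [0.2, 0.2, 0.5]
finger_gap: 0.0848
finger_force: 0.0
```

```bash
python3 -c "
from h import *
to(.543,-.09,.057,1.608);s,m=edge()
u,v=proj('scene',[bot.get_obs()['position']])[0].astype(int)
for y in range(v-36,v+40,3): print(y,''.join('#' if m[y,x] else '.' for x in range(u-45,u+45)))
"
```

```text
t 40.35 p [ 0.5444 -0.044   0.0426] yaw 1.6077 tilt [-0.001  0.   ] shift cm [-4.59 -0.31 -1.44] turn -0.0 F [0.2 0.2 0.5] gap 0.08482204698148618
slopes [np.float64(-0.036), np.float64(-0.109)] theta [np.float64(87.2), np.float64(91.1)] rows 213 251
201 ..........................................................................................
204 .............................#####........................................................
207 ........................#.................................................................
210 ....................#####.................................................................
213 ..................#######.............##..........#.......................................
216 ..................######..............######....###.......................................
219 ..................######.......................###........................................
222 ..................######....#........#.......#####........................................
225 ..................#####.............#.....########...................................
[... 920 characters left out ...]
...................................
258 ..................................#.......................................................
261 ..........................................................................................
264 ..........................................................................................
267 ..........................................................................................
270 ..........................................................................................
273 ..........................................................................................
276 ..........................................................................................
```

It stands upright on its rim (edges 87–91°). I'll raise clear and locate it.

Call:
step_arm(
  plan=[
    [[0, 0, -4], 0],
    [[0, 0, -4.5], 0],
    [[0, -4.5, -4], 0],
    [[0, -4.5, 0], 0],
    [[0, 0, 0], 0],
  ],
)

```text
time: 40.9
position: [0.4575, -0.0467, 0.1602]
tcp_rot: [-2.179, -2.26, 0.003]
wrist_force: [0.4, -0.3, -0.9]
finger_gap: 0.0847
finger_force: 0.0
```

```bash
cat >> h.py <<'E'
def up(cx,cy,z0=0,n="scene",rng=.02):
    s=imaging.capture(n);b,g,r=[s[...,i].astype(int) for i in range(3)];m=(b>1.15*r)&(b>1.1*g)
    if n=="scene":m[:,:287]=0
    best=[]
    for x in np.arange(cx-rng,cx+rng,.002):
     for y in np.arange(cy-rng,cy+rng,.002):
      for yw in(-.1,-.05,0,.037,.08,.13):
       a=np.array([np.cos(yw),np.sin(yw),0]);c=np.array([-np.sin(yw),np.cos(yw),0])
       P=[np.array([x,y,z0+z])+a*p+c*q for z in(0,.105) for p in(-.026,.026) for q in(-.026,.026)]
       h=cv2.convexHull(np.round(proj(n,P)*8).astype(np.int32));k=np.zeros(m.shape,np.uint8);cv2.fillConvexPoly(k,h,1,shift=3)
       X,Y,W,H=cv2.boundingRect(h);X//=8;Y//=8;W//=8;H//=8;sl=(slice(max(Y-10,0),Y+H+10),slice(max(X-10,0),X+W+10));kk=k[sl]>0;mm=m[sl]
       best.append(((kk&mm).sum()/(kk|mm).sum(),x,y,yw))
    best.sort(reverse=True);B=np.array(best[:10]);print(n,B[0].round(4),B.mean(0).round(4));return s
E
python3 -c "
from h import *
to(.545,-.05,.06,1.608);up(.545,-.055);up(.545,-.055,n='top')"
```

```text
t 40.9 p [ 0.4575 -0.0467  0.1602] yaw 1.6076 tilt [-0.003  0.   ] shift cm [-0.66  8.76  9.99] turn -0.0 F [ 0.4 -0.3 -0.9] gap 0.08470518762686245
scene [ 0.9372  0.549  -0.075   0.13  ] [ 0.9281  0.5502 -0.0738  0.1007]
top [ 0.8533  0.553  -0.069   0.    ] [ 0.8415  0.5504 -0.0698  0.009 ]
```

```bash
python3 -c "
from h import *
up(.55,-.072,rng=.012);up(.55,-.072,n='top',rng=.012)"
```

```text
scene [ 0.9361  0.55   -0.074   0.13  ] [ 0.9259  0.5504 -0.0736  0.097 ]
top [ 0.8539  0.55   -0.072   0.    ] [ 8.446e-01  5.500e-01 -7.060e-02  4.000e-04]
```

Call:
step_arm(
  plan=[
    [[-1.4, 4.6, 0], 0],
    [[-1.5, 4.6, 0], 0],
    [[0, 0, 0], 0],
    [[0, 0, 4], 0],
    [[0, 0, 3.5], 0],
    [[0, 0, 2.5], 0],
    [[0, 0, 0], 0],
  ],
)

```text
time: 41.8
position: [0.5524, -0.0718, 0.056]
tcp_rot: [-2.175, -2.257, 0.007]
wrist_force: [-0.3, 1.5, -0.5]
finger_gap: 0.0852
finger_force: 0.0
```

```bash
python3 -c "
from h import *
to(.550,-.0725,.0555,1.608)"
```

```text
t 41.8 p [ 0.5524 -0.0718  0.056 ] yaw 1.608 tilt [-0.008  0.002] shift cm [-0.06 -0.24  0.05] turn 0.0 F [-0.3  1.5 -0.5] gap 0.08519065930738645
```

Call:
step_arm(
  plan=[
    [[0, 0, 0], 0],
    [[0, 0, 0], 0],
    [[0, 0, 0], 0],
    [[0, 0, 0], 0],
    [[0, 0, 0], 0],
    [[0, 0, -2], 0],
    [[0, 0, -4], 0],
    [[0, 0, -4], 0],
    [[0, 0, -3], 0],
    [[0, 0, 0], 0],
  ],
  grip=4.5,
  squeeze=35,
)

```text
time: 42.8
position: [0.5584, -0.0733, 0.1974]
tcp_rot: [2.174, 2.256, 0.008]
wrist_force: [0.3, -0.8, -0.1]
finger_gap: 0.0525
finger_force: 36.3
```

```bash
python3 -c "
from h import *
to(.5768,.1667,.190,1.608)"
```

```text
t 42.8 p [ 0.5584 -0.0733  0.1974] yaw 1.6078 tilt [ 0.009 -0.002] shift cm [23.92  2.72  0.71] turn -0.0 F [ 0.3 -0.8 -0.1] gap 0.05254866285438983
```

Call:
step_arm(
  plan=[
    [[4, 0.4, 0], 0],
    [[4, 0.5, 0], 0],
    [[4, 0.5, 0], 0],
    [[4, 0.5, 0], 0],
    [[4, 0.5, 0], 0],
    [[3.9, 0.3, 0], 0],
    [[0, 0, 0], 0],
    [[0, 0, 0], 0],
  ],
)

```text
time: 43.6
position: [0.5727, 0.1678, 0.1898]
tcp_rot: [-2.177, -2.264, 0.003]
wrist_force: [-0.2, -0.1, -1.6]
finger_gap: 0.0525
finger_force: 36.3
```

```bash
python3 -c "
from h import *
to(.5768,.1667,.190,1.608)
z=bot.get_obs()['position'][2]
for z0 in (z-.0625,z-.0575,z-.0525):
  print(z0);up(.577,.166,z0,rng=.012)
s,m=edge()
u,v=proj('scene',[bot.get_obs()['position']])[0].astype(int)
for y in range(v-36,v+50,3): print(y,''.join('#' if m[y,x] else '.' for x in range(u-45,u+45)))
"
```

```text
t 43.6 p [0.5727 0.1678 0.1898] yaw 1.61 tilt [-0.002 -0.001] shift cm [-0.13  0.4  -0.02] turn 0.002 F [-0.2 -0.1 -1.6] gap 0.05250186562030128
0.12734745847421397
scene [0.6615 0.573  0.168  0.08  ] [0.6564 0.5708 0.1672 0.0678]
0.13234745847421397
scene [0.6503 0.577  0.168  0.08  ] [0.6439 0.5774 0.168  0.0957]
0.13734745847421398
scene [0.644 0.581 0.168 0.08 ] [0.6387 0.5832 0.169  0.0957]
slopes [np.float64(-0.198), np.float64(-0.284)] theta [np.float64(87.2), np.float64(91.0)] rows 203 262
191 ..........................................................................................
194 ..........................................................................................
197 ..........................................................................................
200 .......................................................#..................................
203 ............................................................########......................
206 .........................................................###############..................
209 .......................
[... 1457 characters left out ...]
####...............................
257 ......................###################################.................................
260 .............................#########################....................................
263 ....................................################......................................
266 ..........................................########........................................
269 ..........................................................................................
272 ..........................................................................................
275 ..........................................................................................
```

The beaker hangs level and centred in the grip. I'll correct by 4 mm and lower onto the peg in small steps, watching the force.

Call:
step_arm(
  plan=[
    [[-0.1, 0.4, 0], 0],
    [[0, 0, 0], 0],
    [[0, 0, 1], 0],
    [[0, 0, 1], 0],
    [[0, 0, 0.8], 0],
    [[0, 0, 0], 0],
    [[0, 0, 0], 0],
  ],
)

```text
time: 44.5
position: [0.5771, 0.1663, 0.1624]
tcp_rot: [-2.179, -2.262, 0.001]
wrist_force: [0.8, 0.0, -0.8]
finger_gap: 0.0528
finger_force: 36.3
```

```bash
python3 -c "
from h import *
to(.5768,.1667,.150,1.608)"
```

```text
t 44.5 p [0.5771 0.1663 0.1624] yaw 1.6079 tilt [-0.001 -0.   ] shift cm [ 0.04 -0.03  1.24] turn -0.0 F [ 0.8  0.  -0.8] gap 0.05279969364280955
```

Rim is at ≈0.106. Entering slowly.

Call:
step_arm(
  plan=[
    [[0, 0, 0.4], 0],
    [[0, 0, 0.4], 0],
    [[0, 0, 0.4], 0],
    [[0, 0, 0.3], 0],
    [[0, 0, 0], 0],
  ],
)

```text
time: 45.0
position: [0.5771, 0.1663, 0.1473]
tcp_rot: [-2.18, -2.262, 0.001]
wrist_force: [0.4, 0.2, -0.9]
finger_gap: 0.0526
finger_force: 36.3
```

Call:
step_arm(
  plan=[
    [[0, 0, 0.3], 0],
    [[0, 0, 0.3], 0],
    [[0, 0, 0.3], 0],
    [[0, 0, 0], 0],
  ],
)

```text
time: 45.4
position: [0.5771, 0.1662, 0.1383]
tcp_rot: [-2.18, -2.262, 0.001]
wrist_force: [-0.5, -0.1, -1.0]
finger_gap: 0.0525
finger_force: 36.3
```

No force with the rim 15 mm below the peg top, so it's on the peg. Continuing down.

Call:
step_arm(
  plan=[
    [[0, 0, 0.6], 0],
    [[0, 0, 0.6], 0],
    [[0, 0, 0.6], 0],
    [[0, 0, 0.6], 0],
    [[0, 0, 0.6], 0],
    [[0, 0, 0.5], 0],
    [[0, 0, 0.4], 0],
    [[0, 0, 0], 0],
  ],
)

```text
time: 46.2
position: [0.5771, 0.1662, 0.0992]
tcp_rot: [-2.18, -2.262, 0.001]
wrist_force: [0.2, 0.5, -1.4]
finger_gap: 0.0524
finger_force: 36.1
```

Call:
step_arm(
  plan=[
    [[0, 0, 0.2], 0],
    [[0, 0, 0.2], 0],
    [[0, 0, 0.1], 0],
    [[0, 0, 0], 0],
  ],
)

```text
time: 46.6
position: [0.5775, 0.1663, 0.095]
tcp_rot: [-2.18, -2.262, 0.0]
wrist_force: [0.1, 0.0, -0.9]
finger_gap: 0.0522
finger_force: 36.2
```

Call:
step_arm(
  plan=[
    [[0, 0, 0.2], 0],
    [[0, 0, 0.2], 0],
    [[0, 0, 0], 0],
  ],
)

```text
time: 46.9
position: [0.5778, 0.1664, 0.0923]
tcp_rot: [2.18, 2.262, 0.001]
wrist_force: [-4.8, -0.5, 9.3]
finger_gap: 0.0518
finger_force: 35.9
```

Call:
step_arm(
  plan=[
    [[0, 0, 0.1], 0],
    [[0, 0, 0.1], 0],
    [[0, 0, 0], 0],
  ],
)

```text
time: 47.2
position: [0.5779, 0.1665, 0.0922]
tcp_rot: [2.179, 2.262, 0.001]
wrist_force: [-12.4, -2.1, 22.6]
finger_gap: 0.052
finger_force: 37.5
```

Contact at 0.0925. Relax and release, then check the seating.

Call:
step_arm(
  plan=[
    [[0, 0, -0.25], 0],
    [[0, 0, 0], 0],
  ],
)

```text
time: 47.4
position: [0.578, 0.1664, 0.0923]
tcp_rot: [2.179, 2.262, 0.002]
wrist_force: [-1.8, 1.3, 11.7]
finger_gap: 0.0516
finger_force: 38.0
```

Call:
step_arm(
  plan=[
    [[0, 0, 0], 0],
    [[0, 0, 0], 0],
    [[0, 0, 0], 0],
    [[0, 0, 0], 0],
    [[0, 0, 0], 0],
    [[0, 0, 0], 0],
  ],
  grip=8.5,
)

```text
time: 48.0
position: [0.5775, 0.1663, 0.0915]
tcp_rot: [-2.18, -2.262, 0.0]
wrist_force: [0.3, 0.6, 1.1]
finger_gap: 0.0854
finger_force: 0.0
```

Call:
step_arm(
  plan=[
    [[0, 0, -2], 0],
    [[0, 0, -4], 0],
    [[0, 0, -4.5], 0],
    [[-4.5, -3, 0], 0],
    [[-4.5, -3, 0], 0],
    [[-4.5, -3, 0], 0],
    [[-4.5, -2, 0], 0],
    [[0, 0, 0], 0],
  ],
)

```text
time: 48.8
position: [0.4789, -0.0118, 0.1967]
tcp_rot: [2.185, 2.256, -0.002]
wrist_force: [0.4, -0.3, 0.1]
finger_gap: 0.0853
finger_force: 0.0
```

```bash
python3 -c "
from h import *
to(.5,0,.2,1.6)
for z0 in (.022,.027,.032,.037,.042,.047):
  print(z0);up(.577,.166,z0,rng=.01)
up(.577,.166,.032,n='top',rng=.01)
rail(9)
s=cv2.imread('pics/s9.png')
b,g,r=[s[...,i].astype(int) for i in range(3)];m=(b>1.15*r)&(b>1.1*g)
P=[[.577,.167,.07]];u,v=proj('scene',P)[0].astype(int);print(u,v)
for y in range(v-40,v+45,3): print(y,''.join('#' if m[y,x] else '.' for x in range(u-45,u+45)))
def e(side):
  rows=range(v-10,v+12);x=[np.argmax(m[y,u-45:u+45]) if side==0 else 89-np.argmax(m[y,u-45:u+45][::-1]) for y in rows];return np.polyfit(rows,x,1)[0]
a=proj('scene',[[.55,.14,.12],[.55,.14,.04],[.55,.19,.12],[.55,.19,.04],[.603,.14,.12],[.603,.14,.04]]);print(e(0),e(1),[(d[0]/d[1]).round(3) for d in (a[1]-a[0],a[3]-a[2],a[5]-a[4])])
"
```

```text
t 48.8 p [ 0.4789 -0.0118  0.1967] yaw 1.603 tilt [-0.    -0.002] shift cm [ 1.11  2.15 -0.33] turn 0.003 F [ 0.4 -0.3  0.1] gap 0.08531190180702161
0.022
scene [0.968 0.569 0.164 0.08 ] [0.954  0.5684 0.1636 0.0431]
0.027
scene [0.9561 0.575  0.166  0.08  ] [0.9497 0.5736 0.1652 0.0678]
0.032
scene [0.9529 0.577  0.166  0.08  ] [0.9407 0.5788 0.1666 0.0678]
0.037
scene [0.9421 0.585  0.168  0.08  ] [0.9311 0.5842 0.1684 0.0957]
0.042
scene [0.9225 0.587  0.17   0.13  ] [0.912  0.5862 0.1688 0.0784]
0.047
scene [0.8752 0.587  0.17   0.08  ] [0.8584 0.5864 0.169  0.0834]
top [0.8478 0.577  0.17   0.    ] [ 0.8393  0.5776  0.1686 -0.0146]
red top [([148.4, 204.0], 8, [0.6209, 0.1697])]
red sc [([411.4, 312.6], 37, [0.6214, 0.1667])]
green [([408.0, 320.8], 63, [0.6305, 0.1671])]
427 280
240 ..........................................................................................
243 ..........................................########........................................
246 ........................................#################.................................
249 ...............
[... 1853 characters left out ...]
...........................
309 ..............................................####........................................
312 ..........................................................................................
315 ..........................................................................................
318 ..........................................................................................
321 ..........................................................................................
324 ..........................................................................................
-0.22586109542631322 -0.29079616036137845 [np.float64(-0.239), np.float64(-0.294), np.float64(-0.221)]
```

Edges are vertical (−0.226/−0.291 vs −0.239/−0.294 expected), the rim fits z = 0.032, and the pointer is unmoved. Last check on the bystanders, then hand in.

```bash
python3 -c "
from h import *
a=cv2.imread('pics/scene0.png');s=cv2.imread('pics/s9.png')
for n,(x,y,w,h) in dict(big=(240,180,42,65),small=(228,185,12,35),mug=(205,235,45,60),brush=(305,325,78,78),spanner=(438,226,60,44),bottles=(170,100,75,85)).items():
  t=a[y:y+h,x:x+w];r=cv2.matchTemplate(s[y-8:y+h+8,x-8:x+w+8],t,cv2.TM_CCOEFF_NORMED);_,mx,_,l=cv2.minMaxLoc(r);print(n,round(mx,3),l[0]-8,l[1]-8)
print(bot.sign_off())"
```

```text
big 0.898 0 0
small 0.999 0 0
mug 1.0 0 0
brush 0.999 0 0
spanner 0.535 0 0
bottles 0.999 0 0
the job is handed in; nothing more can be done
None
```

The job is handed in: the carriage pointer is at the middle of the green band, the middle-sized beaker sits upside down and level over the peg with its rim at carriage height, it is released, and nothing else appears to have moved, though the match was weak for the big beaker (0.90) and the spanner (0.54).

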